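# Fit the mixing shaft into the collet of the upright drive

### The job

Fit the metal mixing shaft to the bench drive. First lay it in the sloped cradle, shank end down, and let go so that you can take it again for standing upright; then set its thin round shank down into the collet until it is fully home, and turn the nut clockwise by its crank handle, right to the stop, so that the collet grips the shaft. Leave the beaker, the marker pen and the petri dish where they are.

Things in the scene. Friction and masses are not known exactly. Their poses are not given: they have to be found in the camera images.
- shaft_grip (a point): Metal mixing shaft, 170 mm long, 0.15 kg: thin round shank, square body, round slotted head. It starts lying flat on the worktop, head roughly away from the robot, axis 10 mm up. This point is on its axis in the square body, 100 mm from the shank tip, near the balance point. x axis: from shank to head; z: up when lying; y: across two flat sides of the body, which are 20 mm apart.
- shaft_tip (a point): Centre of the end face of the shaft's shank, axes as shaft_grip. From here the chamfered steel shank, 12 mm in diameter, is 60 mm long; then the square aluminium body, 20 x 20 mm, is 90 mm long; then the steel head, 20 mm in diameter, is 20 mm long.
- cradle: Sloped cradle, fixed to the worktop: base 150 x 70 mm, two open channels on posts, 150 mm high in all. It holds the shaft at 45 degrees, shank end low, head end high. Origin: middle of the base, at the worktop; x axis: level, to the side on which the head end rises (away from the robot); z: up.
- cradle_pocket (a point): 108 mm above the cradle's origin: where the shaft's grip point comes when the shaft lies in the pocket with its tip at the foot stop (x -101 mm). x axis: along the pocket, rising at 45 degrees to the head end; z: square out of the pocket, up and towards the robot; y: level. Friction may hold the shaft a few mm up from the stop.
- cradle_upper (a point): Middle of the upper channel, on the shaft's axis, axes as cradle_pocket. It takes the square body flat on its floor: 23.6 mm wide, from 27 to 46 mm along x from the pocket point. The lower channel, 15.6 mm wide for the shank, runs from -100 to -55 mm. Sides 10 mm high, flaring to about 40 mm overall above. Between the channels the shaft is free on both sides and 34 mm deep below its axis.
- collet_mouth (a point): Bench drive, fixed, nose up: foot 110 x 110 x 12 mm, white housing, steel nut 52 mm in diameter from 71 to 95 mm above the worktop. This point is on the upright bore axis at the top of the funnel in the nut, 102 mm above the worktop. The funnel narrows from about 37 to 18 mm; below it three jaws (17 mm across with the nut at 0), then a chamfered guide bore 15 mm wide, 13.6 mm in its last 9 mm. z: up.
- collet_seat (a point): Bottom of the collet's bore, on its axis, 45 mm above the worktop, 57 mm below the mouth; the shank tip stands here when the shaft is fully home, and the shaft's square body then begins 3 mm above the mouth.
- collet: The collet's three jaws inside the nut. Its origin lies on the bore axis at the worktop; z up.
- nut (a joint): Angle of the clamping nut in rad: starts at 0 to 0.3 (open), grows clockwise seen from above, stop at 1.5. The jaws move in 2.2 mm per rad, touch a 12 mm shank at about 1.15 and grip it firmly near the stop. The nut stays where it is left; turning takes about 1.5 N at the handle, 1 to 2 N more once the jaws grip.
- nut_handle (a point): Middle of the nut's upright white crank handle, a round peg 14 mm in diameter and 45 mm tall (90 to 135 mm above the worktop), at 88 mm from the collet's axis on a 10 mm wide steel arm. The handle moves on a level circle about the collet's axis; at nut angle 0 it is on the robot's left side of the collet, and it goes round on the far side. This point is 112.5 mm above the worktop.
- beaker_mid (a point): Clear beaker, 44 mm in diameter and 58 mm high, standing on the worktop; centre, half-way up. To be left alone.
- marker_red: Marker pen with a red cap lying on the worktop, 121 mm long and 10 mm thick; origin at its underside. To be left alone.
- petri_dish: Clear petri dish, 59 mm in diameter and 15 mm high; origin at its underside. To be left alone.

How it is judged:
By the outcome, as a careful person would: the job done as asked, in the order asked, and still so for the second after the job is handed in, with the robot touching nothing.
It also fails if it takes over 72 s, if anything falls off the work surface, if the arm or the gripper's body presses on something with over 40 N, if the wrist force passes 120 N, or if a joint passes its speed limit or range.

### The arm

A 6-joint arm with a two-finger parallel gripper is mounted at the origin on a cart in front of the work surface, level with it; the furniture and walls round the work are solid. World frame = base frame: x ahead of the robot, y to its left, z up, the work surface at z = 0. Lengths are in m, angles in rad, forces in N, time in s.
With the tool pointing down it reaches from about 0.375 to 0.9 m from the base axis. Payload 3.1 kg.
Tool frame: the origin (TCP) lies midway between the tips of the shut fingers; the grasp point (between the pads) lies 19 mm behind it; y points along the fingers, x is the direction in which the jaws open and shut, and the axes are right-handed (so a half turn about y gives the same grasp; the last joint's range is limited). The gripper opens to 87 mm and grips with 3 to 60 N. Pads are 19 mm wide; open, the fingers measure 117 mm over their backs; the gripper's body (75 mm by 190 mm) begins 51 mm behind the grasp point.
Start: joints at [-1.44, 0.527, 1.433, -0, 1.181, -0.178], TCP at [0.19, -0.595, 0.223] pointing down, gripper open.
Joint ranges: [-3.08, 3.08], [-0.75, 2.2], [0.22, 2.44], [-1.43, 4.57], [0, 2.65], [-2.85, 2.85]. Speed limits (rad/s): [2.79, 2.79, 3.14, 3.14, 3.14, 3.14].

### API

Orientations are given as a unit quaternion [x, y, z, w].
In Python, from rig import * gives the robot as it stands.
- The arm moves only by the tool jog_arm, never from a script. Its argument "series" is a list of rows, each a list of 7 numbers: the shift along the tool's x, y, z in mm, then the turn, a rotation vector about the tool's x, y, z in rad, then the gripper's target within -1 to 1 (shut at 1, half-way at 0, fully open at -1). A call has 1 to 20 rows; each row is the pose to reach, as a shift and turn from the pose commanded when the call began, along the tool's axes at that moment; what a row does not reach only later rows make up. A row lasts 1/8 s, in which the tool goes at most 62.5 mm and 10.7 degrees, less where a joint would pass 70% of its speed; a pose out of reach is approached as far as the arm can. A call with a gripper value outside its range is refused whole. The fingers move at their own pace and stop on an object; "grip_force" is the grip in N (left out, the last holds). Time passes only in rows, so rows that repeat a pose let the fingers close. It gives the time, the measured TCP pose, the force and the opening at its end, in the units of the state.
- get_obs(): the state, without advancing time (a new reading comes with each control period).
- camera(name): name is "side" or "top"; returns a dict with "img" (384x512x3 uint8, red, green, blue), "depth" (384x512 float32, m along the optical axis (not along the pixel's ray), 0 where there is no reading), "camera_matrix" (3x3 intrinsics, pixels), "rvec" (rotation vector, rad) and "tvec" (3), from world to camera coordinates, as OpenCV has them. Camera axes: x right, y down, z forward; pixel columns grow to the right and rows downward; lengths in m; the calibration is good to about 2 mm. A picture is of the moment at which its call begins.
- hand_in(): hands the job in, once; it reports no verdict.
The state is a dict: "time": time; "q": joint angles; "joint_velocities": joint speeds; "joint_torque": joint torques, N m; "position": TCP position; "tool_rot": TCP orientation; "ft_force": force on the tool from outside, world axes, zero at the start; "moment": the same for the moment, N m; "grip_width": finger opening in m.
Only numpy, scipy, OpenCV 4.12 (cv2) and the standard library are available. Lean on these libraries where they do the work, as an engineer would, in place of code of your own. Each camera call takes 0.05 s, during which the arm holds its last target.

## Working session

There is one attempt and no reset: what is moved stays moved. The work goes in short steps, Python scripts to look and compute and a tool call to move; the robot and the scene stay as the last step left them, time stands still between calls to the robot, and variables do not carry over. Pictures are saved under pics/ and viewed, and the job is handed in when it is done.

Besides the shell and the picture viewer there is one more tool, called after ">>>" in YAML: its name, and indented under it one key for each argument. jog_arm: Moves the arm, as the interface text tells. Its arguments: {"type":"object","properties":{"series":{"type":"array","items":{"type":"array","items":{"type":"number"}}},"grip_force":{"type":"number"}},"required":["series"]}

```bash
ls; mkdir -p pics
python3 - <<'E'
from rig import *
import cv2,numpy as np
o=get_obs();print(o)
for n in ["side","top"]:
    c=camera(n);cv2.imwrite(f"pics/{n}0.png",c["img"][:,:,::-1]);np.savez(f"{n}0.npz",**c)
    R=cv2.Rodrigues(np.array(c["rvec"]))[0];print(n,c["camera_matrix"],"pos",-R.T@np.array(c["tvec"]).ravel(),R)
E
```

```text
pics
{'time': 0.0, 'q': array([-1.44052537e+00,  5.28441763e-01,  1.43390016e+00, -1.67082003e-05,
        1.18140297e+00, -1.78492835e-01]), 'joint_velocities': array([-1.40291445e-04, -2.81798735e-04,  1.84205505e-05,  4.20478893e-04,
       -1.82417944e-03,  8.19002063e-04]), 'joint_torque': array([-6.94057435e-04, -4.40056014e+01, -1.76594335e+01,  6.30973466e-02,
        5.81781403e-02, -1.66674076e-04]), 'position': array([ 0.18985655, -0.59469511,  0.22158732]), 'tool_rot': array([-0.57039196,  0.41769552, -0.41663775,  0.57148617]), 'ft_force': array([ 0.42705947, -1.16428702,  0.03881089]), 'moment': array([-0.03013107,  0.00912111, -0.0392862 ]), 'grip_width': 0.08723008150218141}
side [[459.90506317   0.         261.98061305]
 [  0.         459.90506317 183.44352063]
 [  0.           0.           1.        ]] pos [0.05044265 1.41333605 0.77447371] [[-0.92768473 -0.37327485  0.00818041]
 [-0.17246711  0.40898736 -0.89609399]
 [ 0.33114367 -0.83270356 -0.44378897]]
top [[398.40990906   0.         260.00001574]
 [  0.         398.40990906 192.87431698]
 [  0.           0.           1.        ]] pos [0.45198724 0.11693109 1.1163079 ] [[ 0.00415215 -0.99998695 -0.00297613]
 [-0.99700781 -0.00391001 -0.07720189]
 [ 0.07718925  0.00328778 -0.99701104]]
```

View pics/top0.png

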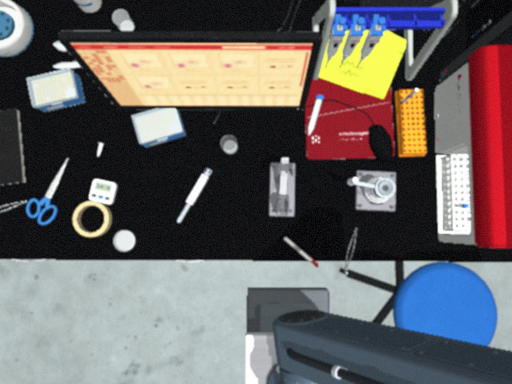

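View pics/side0.png

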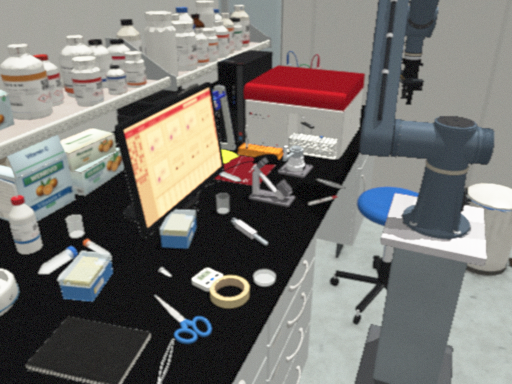

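The top view shows the shaft from about (180,220) (shank) to (210,170) (head), the cradle at (282,188), the drive at (376,190) with its handle near (352,182), the beaker at (229,145), the pen at (300,250) and the dish at (124,240). I'll zoom in and measure.

```bash
cat > h.py <<'E'
import cv2,numpy as np
from scipy.spatial.transform import Rotation as Rn
def cam(c):
    R=cv2.Rodrigues(np.array(c["rvec"]).astype(float))[0];t=np.array(c["tvec"]).ravel();return np.array(c["camera_matrix"]),R,t
def ray(c,u,v,z):
    K,R,t=cam(c);d=R.T@np.linalg.solve(K,[u,v,1.]);o=-R.T@t
    return o+d*(z-o[2])/d[2]
def proj(c,p):
    K,R,t=cam(c);q=K@(R@np.array(p)+t);return q[:2]/q[2]
def pts(c):
    K,R,t=cam(c);d=c["depth"];v,u=np.mgrid[:384,:512]
    P=np.stack([(u-K[0,2])*d/K[0,0],(v-K[1,2])*d/K[1,1],d],-1)
    return (P-t)@R
def tri(c1,p1,c2,p2):
    A=[];
    K1,R1,t1=cam(c1);K2,R2,t2=cam(c2)
    X=cv2.triangulatePoints(K1@np.c_[R1,t1],K2@np.c_[R2,t2],np.array(p1,float).reshape(2,1),np.array(p2,float).reshape(2,1));return (X[:3]/X[3]).ravel()
def crop(c,x0,x1,y0,y1,s,f):
    cv2.imwrite(f,cv2.resize(c["img"][y0:y1,x0:x1,::-1],None,fx=s,fy=s,interpolation=cv2.INTER_CUBIC))
E
python3 - <<'E'
from h import *
T=np.load("top0.npz");S=np.load("side0.npz")
crop(T,170,220,160,230,8,"pics/a1.png");crop(T,260,410,145,225,5,"pics/a2.png");crop(S,225,345,130,250,5,"pics/a3.png")
g=T["img"][160:230,170:220].max(2)
m=(T["img"].max(2)>70).astype(np.uint8)
mm=np.zeros_like(m);mm[160:230,170:220]=m[160:230,170:220]
cs=cv2.findContours(mm,cv2.RETR_EXTERNAL,cv2.CHAIN_APPROX_NONE)[0];k=max(cs,key=cv2.contourArea)
print(cv2.minAreaRect(k));print(cv2.fitLine(k,cv2.DIST_L2,0,.01,.01).ravel())
P=pts(T)
for n,(x0,x1,y0,y1) in dict(shaft=(170,220,160,230),).items():
    q=P[y0:y1,x0:x1][mm[y0:y1,x0:x1]>0];print(n,np.percentile(q,[1,50,99],axis=0))
# height map crop
np.set_printoptions(linewidth=250)
print((P[150:222:3,262:402:4,2]*1000).astype(int))
E
```

```text
((193.1764678955078, 195.20587158203125), (10.118415832519531, 63.28297805786133), 30.963754653930664)
[  0.5089777  -0.8607797 193.52942   195.0084   ]
shaft [[ 0.45581385  0.25708336 -0.00187779]
 [ 0.53821734  0.30036597  0.01810819]
 [ 0.603593    0.35190925  0.02505677]]
[[   2    0    0    0    6    0    1    0    0    2    0    2    2    4    3    5    2    3    3    4    2    2    3    2    5    4    7    3   31   40   44   51   42    1    7]
 [  -3    0    4    0    0    1    0    3    1    0    5    2    4    6    5    3    5    8    2    4    3    4    8    0    6    2    5    4   20   33   43   43   43    2    7]
 [   4    0   -1   -1    2   -1   -1    2   -1    0    1    1    6    6    3    2    6    3    3    3    5    5    5    4    6    4    2    2    7   31   38   42   36    3    1]
 [   0    0    0    1    1  116  120    1    2    0    1    1    0    0   -2    0    0    0    1    1    0    1    0    0    0   -2   -3    0    0   22   31   29    4    4    1]
 [  -1   -2   -1   11    5  130  124    0    0    0    2    0    1    1    2   -2    1   -1    2   -2    1    0
[... 2749 characters left out ...]
  11   11   46   35   52   15   -3   -1    0    0   -1    0   -2    3    3    0    0    6    3    1    4    4   -2    0   -2    0    2   -2   12    7   10    2    1]
 [  -5    2   11   13   42   42   44   13    0    1    0    0    0    2   -2    1    4    0    0    2    0   -1    1    1    3    1    0    0    1    0    0    0    3    0    2]
 [  -3    4    0    1    0    4    2    0    4    0    0    2    3   -1   -1    3    0    3    1    3    3    0    2   -2   -2    3    1    0    1   -3    1    1    1    0    0]
 [   4    5    2   -1    1    3    0    0    0    0    1    1    3   -1    2    0   -3    2   -2    2    0    7    1   -1    0    1   -1    3    0    0    0    3    0    1    0]]
```

View pics/a1.png

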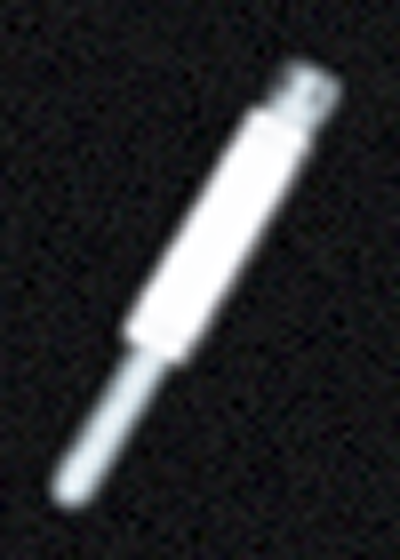

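View pics/a2.png

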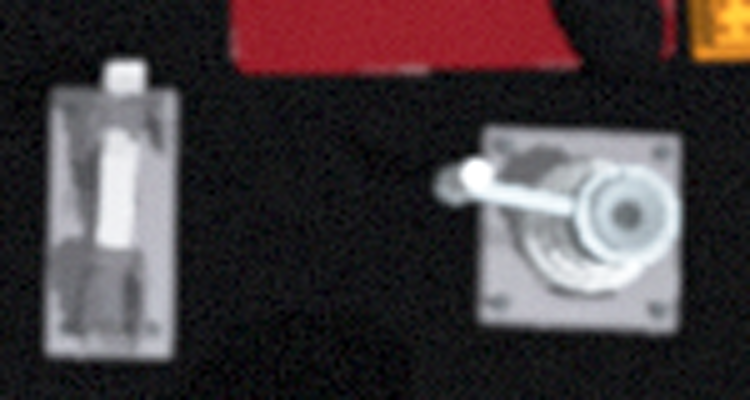

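View pics/a3.png

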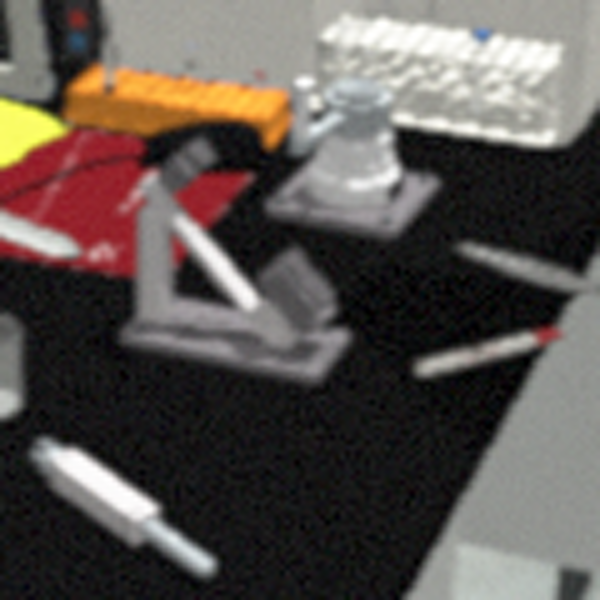

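Top crop: the shaft has its shank lower-left (70,490) and head upper-right (305,90). The cradle base spans about (45..180, 90..358), and the nut rim is centred near (630,213) with the handle top at about (475,172). The side crop confirms the cradle's high end is away from the robot. Next, precise measurements.

```bash
cat > m.py <<'E'
from h import *
T=np.load("top0.npz");S=np.load("side0.npz")
def ctr(X,Y,s,x0,y0): return ((X+.5)/s-.5+x0,(Y+.5)/s-.5+y0)
# shaft
im=T["img"].astype(int)
def mask(lo,x0,x1,y0,y1,img=im):
    m=np.zeros(img.shape[:2],np.uint8);m[y0:y1,x0:x1]=(img[y0:y1,x0:x1].min(2)>lo);return m
for lo in(90,):
    m=mask(lo,170,220,160,230);k=max(cv2.findContours(m,0,1)[0],key=cv2.contourArea)
    r=cv2.minAreaRect(k)
    vx,vy,cx,cy=cv2.fitLine(k,cv2.DIST_L2,0,.01,.01).ravel()
    ys,xs=np.nonzero(m);s=(xs-cx)*vx+(ys-cy)*vy;
    a=[(cx+vx*q,cy+vy*q) for q in(s.min()-.5,s.max()+.5)]
    A=ray(T,*a[0],.012);B=ray(T,*a[1],.012);print("shaft ends",A,B,np.linalg.norm(A-B))
m=mask(215,170,220,160,230);k=max(cv2.findContours(m,0,1)[0],key=cv2.contourArea)
r=cv2.minAreaRect(k);bp=cv2.boxPoints(r);print("body",r,[ray(T,*b,.02).round(4) for b in bp], ray(T,*r[0],.02))
# side view of shaft
for nm,XY in dict(tip=(207,568),headend=(38,450)).items():
    print(nm,ray(S,*ctr(*XY,5,225,130),.010))
# cradle
for nm,XY in dict(TL=(50,90),TR=(180,90),BR=(173,358),BL=(43,358)).items(): print("base",nm,ray(T,*ctr(*XY,5,260,145),.011))
for nm,XY in dict(TL=(486,127),TR=(682,134),BR=(679,331),BL=(479,323)).items(): print("foot",nm,ray(T,*ctr(*XY,5,260,145),.012))
print("nut rim",ray(T,*ctr(629,213,5,260,145),.102),"peg top",ray(T,*ctr(476,172,5,260,145),.135))
print("side nut rim",ray(S,*ctr(358,93,5,225,130),.102),"pegtop",ray(S,*ctr(304,82,5,225,130),.135))
P=pts(T);sub=P[170:215,350:402].reshape(-1,3);q=sub[(sub[:,2]>.088)&(sub[:,2]<.11)]
print("nut depth pts",len(q))
E
python3 m.py
python3 - <<'E'
from h import *
T=np.load("top0.npz")
im=T["img"].astype(np.uint8)
crop(T,352,402,165,215,12,"pics/b1.png");crop(T,262,302,150,220,8,"pics/b2.png")
E
```

```text
shaft ends [0.45392617 0.34935383 0.012     ] [0.6068361  0.26292573 0.012     ] 0.17564528549725208
body ((192.27938842773438, 196.3676300048828), (7.0314412117004395, 56.937530517578125), 30.963754653930664) [array([0.464 , 0.3549, 0.02  ]), array([0.5995, 0.2764, 0.02  ]), array([0.5894, 0.2595, 0.02  ]), array([0.4542, 0.3381, 0.02  ])] [0.52646273 0.30737958 0.02      ]
tip [0.460729   0.34496076 0.01      ]
headend [0.61129432 0.26034594 0.01      ]
base TL [0.62265345 0.09405974 0.011     ]
base TR [0.62292212 0.02130848 0.011     ]
base BR [0.47314252 0.02559552 0.011     ]
base BL [0.4728476  0.09759396 0.011     ]
foot TL [ 0.60256366 -0.149279    0.012     ]
foot TR [ 0.59903935 -0.25846646  0.012     ]
foot BR [ 0.48919305 -0.25437216  0.012     ]
foot BL [ 0.49317341 -0.1438089   0.012     ]
nut rim [ 0.54630673 -0.19992669  0.102     ] peg top [ 0.5633275  -0.11435338  0.135     ]
side nut rim [ 0.5448368  -0.18801932  0.102     ] pegtop [ 0.5648053  -0.11451371  0.135     ]
nut depth pts 378
```

View pics/b1.png

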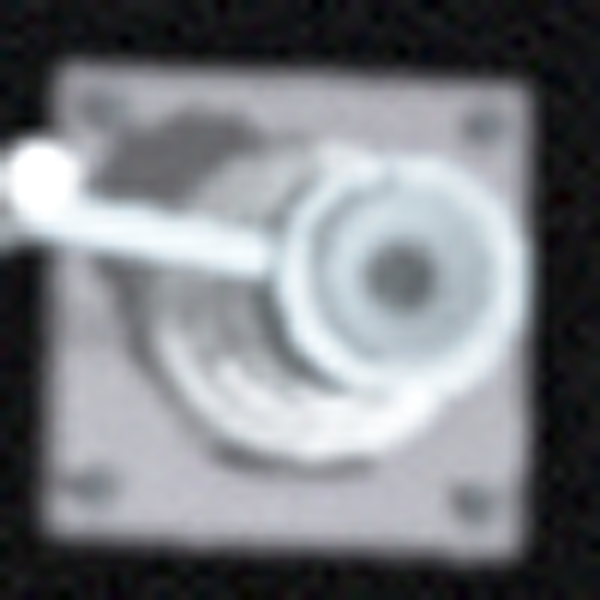

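View pics/b2.png

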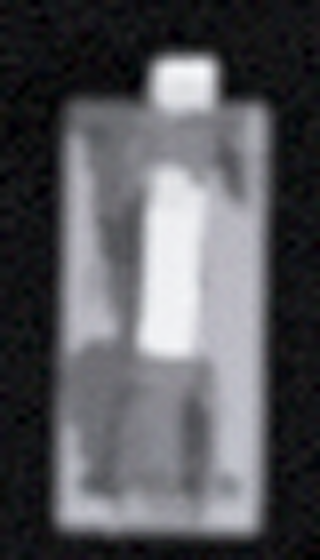

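Run:
```python
from h import *
T=np.load("top0.npz");S=np.load("side0.npz")
c=lambda X,Y,s,x0,y0:((X+.5)/s-.5+x0,(Y+.5)/s-.5+y0)
a=c(155,348,8,170,160);b=c(281,120,8,170,160)
A=ray(T,*a,.02);B=ray(T,*b,.02);print(A,B,np.linalg.norm(B-A)); d=(B-A)/np.linalg.norm(B-A);print("grip",A/2+B/2-d*.005,np.degrees(np.arctan2(d[1],d[0])))
crop(S,225,275,210,250,16,"pics/c1.png")
crop(S,245,300,150,210,10,"pics/c2.png")
# upper channel in depth
P=pts(T)
for z0,z1,n in((.10,.155,"upper"),):
    q=P[155:175,266:300].reshape(-1,3);q=q[(q[:,2]>z0)&(q[:,2]<z1)];print(n,len(q),np.percentile(q,[2,50,98],axis=0),q.mean(0))
q=P[193:217,266:300].reshape(-1,3);q=q[(q[:,2]>.03)&(q[:,2]<.09)];print("lower",np.percentile(q,[2,50,98],axis=0),q.mean(0))
o=P[:, :][(P[...,2]>.088)&(P[...,2]<.108)&(abs(P[...,0]-.546)<.03)&(abs(P[...,1]+.2)<.03)];print("nut",o.mean(0),np.percentile(o,[1,99],axis=0))
```

```text
[0.50793394 0.31627477 0.02      ] [0.58715595 0.27402636 0.02      ] 0.08978337586531318
grip [0.54313311 0.29750336 0.02      ] -28.070615678336996
upper 182 [[0.57657631 0.03900833 0.11507557]
 [0.59464584 0.0580107  0.13109784]
 [0.6210688  0.07828677 0.14562133]] [0.59565522 0.05811226 0.13085367]
lower [[0.48102537 0.04419249 0.03300846]
 [0.50460937 0.06055759 0.05567453]
 [0.53544777 0.07795872 0.07599478]] [0.50519738 0.0607741  0.05456313]
nut [ 0.54640544 -0.19887914  0.09754215] [[ 0.52166646 -0.22678032  0.08907933]
 [ 0.57106231 -0.17356436  0.1064347 ]]
```

View pics/c1.png

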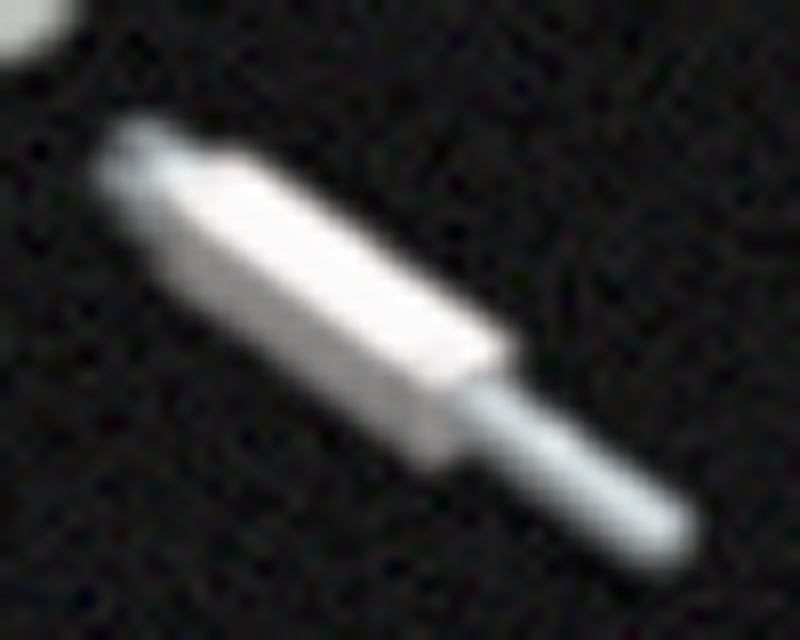

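View pics/c2.png

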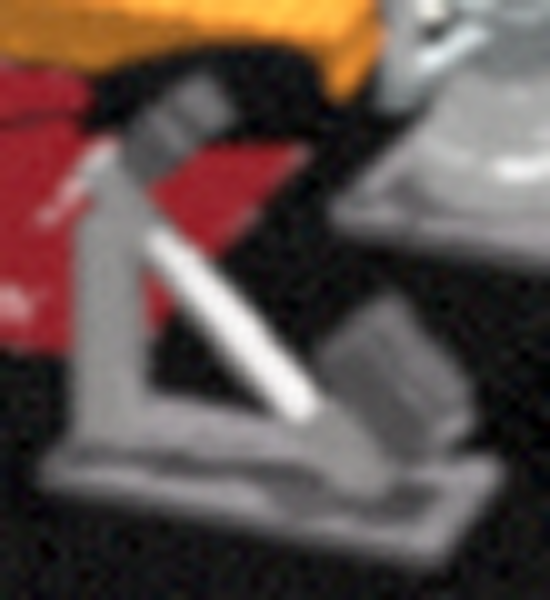

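```bash
cat >> h.py <<'E'
def axes(x=None,y=None,z=None):
    y=np.array(y,float);y/=np.linalg.norm(y);x=np.array(x,float);x-=y*(x@y);x/=np.linalg.norm(x)
    return np.c_[x,y,np.cross(x,y)]
def go(o,p,R,name=""):
    R0=Rn.from_quat(o["tool_rot"]).as_matrix();d=R0.T@(np.array(p)-o["position"])*1000
    w=Rn.from_matrix(R0.T@R).as_rotvec();print(name,"shift",d.round(1),"rot",w.round(4),"ang",np.linalg.norm(w).round(3),flush=True)
def st(o):
    R0=Rn.from_quat(o["tool_rot"]).as_matrix()
    print("t",round(o["time"],2),"q",o["q"].round(3),"p",o["position"].round(4),"x",R0[:,0].round(3),"y",R0[:,1].round(3),"z",R0[:,2].round(3),"F",o["ft_force"].round(1),"M",o["moment"].round(2),"w",round(o["grip_width"],4))
E
python3 - <<'E'
from rig import *
from h import *
o=get_obs();st(o)
S=np.load("side0.npz")
c=lambda X,Y,s,x0,y0:((X+.5)/s-.5+x0,(Y+.5)/s-.5+y0)
A=(ray(S,*c(515,345,16,225,210),.02)+ray(S,*c(432,390,16,225,210),.02))/2
B=(ray(S,*c(248,152,16,225,210),.02)+ray(S,*c(172,182,16,225,210),.02))/2
d=(B-A);print(A,B,np.linalg.norm(d),(A+B)/2-.005*d/np.linalg.norm(d),np.degrees(np.arctan2(d[1],d[0])))
for s in(1,-1):
    R=axes(x=[s*.4848,s*.8746,0],y=[0,0,-1]);go(o,[.5,-.2,.24],R,"via");go(o,[.5435,.297,.09],R,"pre")
E
```

```text
t 0.1 q [-1.441  0.528  1.434  0.     1.181 -0.179] p [ 0.1899 -0.5948  0.2217] x [ 0.304 -0.953 -0.002] y [-0.     0.002 -1.   ] z [0.953 0.304 0.   ] F [0.  0.7 0.6] M [ 0.   -0.05 -0.01] w 0.0869
[0.50993759 0.31872224 0.02      ] [0.58696004 0.27076766 0.02      ] 0.09073092205132326 [0.54420426 0.29738763 0.02      ] -31.906610162220037
via shift [-281.9  -17.7  415.4] rot [-2.4000e-03 -2.3267e+00 -5.0000e-04] ang 2.327
pre shift [-741.9  133.3  607.9] rot [-2.4000e-03 -2.3267e+00 -5.0000e-04] ang 2.327
via shift [-281.9  -17.7  415.4] rot [ 4.000e-04  8.149e-01 -1.900e-03] ang 0.815
pre shift [-741.9  133.3  607.9] rot [ 4.000e-04  8.149e-01 -1.900e-03] ang 0.815
```

The two views put the grip point at (0.544, 0.2975) with a yaw near -30°, and they agree within 2 mm. I'm moving above the shaft.

>>> jog_arm:
  series:
    - [-282, -18, 415, 0, 0.83, 0, -1]
    - [-282, -18, 415, 0, 0.83, 0, -1]
    - [-282, -18, 415, 0, 0.83, 0, -1]
    - [-282, -18, 415, 0, 0.83, 0, -1]
    - [-282, -18, 415, 0, 0.83, 0, -1]
    - [-282, -18, 415, 0, 0.83, 0, -1]
    - [-282, -18, 415, 0, 0.83, 0, -1]
    - [-742, 133, 608, 0, 0.83, 0, -1]
    - [-742, 133, 608, 0, 0.83, 0, -1]
    - [-742, 133, 608, 0, 0.83, 0, -1]
    - [-742, 133, 608, 0, 0.83, 0, -1]
    - [-742, 133, 608, 0, 0.83, 0, -1]
    - [-742, 133, 608, 0, 0.83, 0, -1]
    - [-742, 133, 608, 0, 0.83, 0, -1]
    - [-742, 133, 608, 0, 0.83, 0, -1]
    - [-742, 133, 608, 0, 0.83, 0, -1]
    - [-742, 133, 608, 0, 0.83, 0, -1]
    - [-742, 133, 608, 0, 0.83, 0, -1]
  grip_force: 30

```text
time: 2.35
position: [0.543, 0.2967, 0.0887]
tool_rot: [0.356, -0.612, 0.612, -0.354]
ft_force: [0.1, 0.1, -0.0]
grip_width: 0.0868
```

Run:
```python
from rig import *
from h import *
o=get_obs();st(o)
c=camera("top");crop(c,160,260,130,230,6,"pics/d1.png")
c=camera("side");crop(c,200,320,130,250,5,"pics/d2.png")
R=axes(x=[-.5,-.866,0],y=[0,0,-1])
go(o,[.544,.2975,.05],R);go(o,[.544,.2975,.003],R)
```

```text
t 2.35 q [ 0.32   0.69   1.554 -0.     0.899  2.41 ] p [0.543  0.2967 0.0887] x [-0.496 -0.868  0.002] y [-0.001 -0.001 -1.   ] z [ 0.868 -0.496 -0.001] F [ 0.1  0.1 -0. ] M [ 0.06  0.09 -0.04] w 0.0868
 shift [-1.2 38.7  0.5] rot [0.0008 0.0045 0.0015] ang 0.005
 shift [-1.3 85.7  0.6] rot [0.0008 0.0045 0.0015] ang 0.005
```

View pics/d1.png

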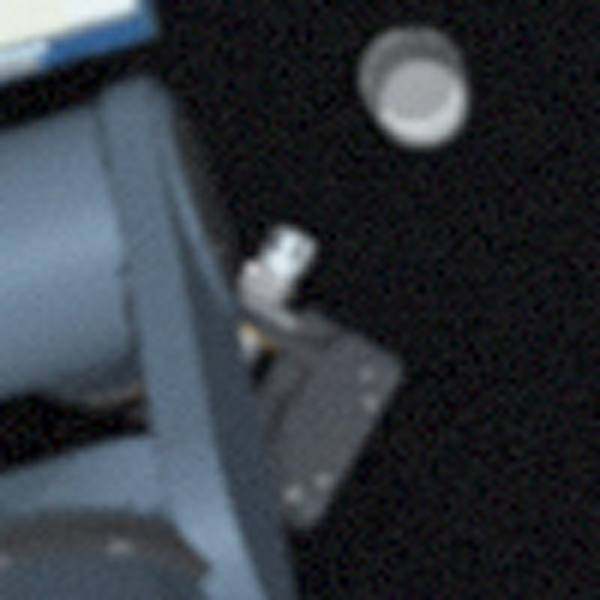

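View pics/d2.png

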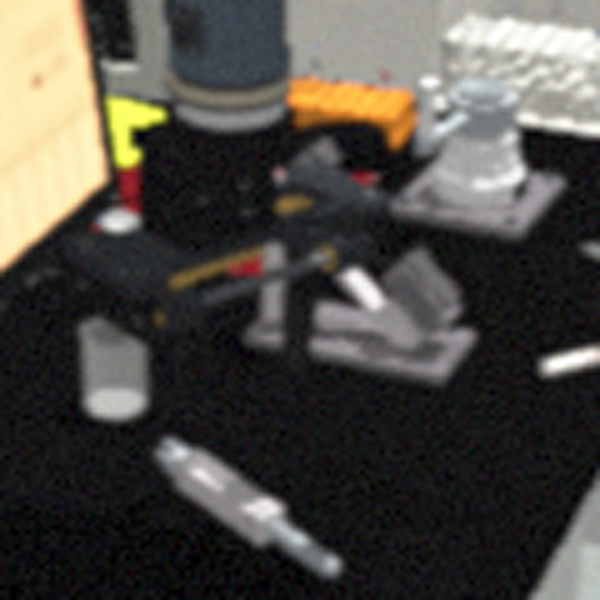

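The side view shows the open fingers hovering above and behind the shaft, and the beaker and cradle clear. I'm descending and closing.

>>> jog_arm:
  series:
    - [-1, 40, 0, 0, 0, 0, -1]
    - [-1, 70, 0, 0, 0, 0, -1]
    - [-1, 84, 0, 0, 0, 0, -1]
    - [-1, 85, 0, 0, 0, 0, -1]
    - [-1, 85, 0, 0, 0, 0, 1]
    - [-1, 85, 0, 0, 0, 0, 1]
    - [-1, 85, 0, 0, 0, 0, 1]
    - [-1, 85, 0, 0, 0, 0, 1]
    - [-1, 85, 0, 0, 0, 0, 1]
    - [-1, 85, 0, 0, 0, 0, 1]
    - [-1, 85, 0, 0, 0, 0, 1]
    - [-1, 85, 0, 0, 0, 0, 1]
  grip_force: 35

```text
time: 3.95
position: [0.5442, 0.2972, 0.0045]
tool_rot: [-0.354, 0.612, -0.612, 0.354]
ft_force: [-0.0, 0.2, 0.2]
grip_width: 0.02
```

Run:
```python
from rig import *
from h import *
o=get_obs();st(o)
R=axes(x=[-.0262,-1,0],y=[.7071,-.0185,-.7071])
n=R[:,1];print(R)
# cradle yaw -1.5deg
d=R[:,2]; pk=np.array([.548,.0597,.108])
# axis is ~7.5mm behind TCP along y
off=.0075
for nm,h,al in(("far",.08,.006),("near",.02,.006),("in",.0,.004)):
    p=pk+d*al-n*h+n*off;print(nm,p);go(o,p,R,nm)
```

```text
t 3.95 q [0.32  0.819 1.581 0.    0.742 2.412] p [0.5442 0.2972 0.0045] x [-0.498 -0.867 -0.   ] y [ 0.  0. -1.] z [ 0.867 -0.498 -0.   ] F [-0.   0.2  0.2] M [0.07 0.04 0.  ] w 0.02
[[-2.61726258e-02  7.06985806e-01  7.06743280e-01]
 [-9.99657438e-01 -1.84970123e-02 -1.85166739e-02]
 [-1.83864903e-05 -7.06985806e-01  7.07227735e-01]]
far [0.50098399 0.06092993 0.16349984]
far shift [ 226.4 -159.    80.2] rot [ 0.7691 -0.4692  0.1943] ang 0.922
near [0.54340314 0.05982011 0.12108069]
near shift [ 206.2 -116.6  117.5] rot [ 0.7691 -0.4692  0.1943] ang 0.922
in [0.55612937 0.05948721 0.10552652]
in shift [ 200.2 -101.   128.7] rot [ 0.7691 -0.4692  0.1943] ang 0.922
```

Held, at an opening of 20.0 mm as expected. I'm lifting, tilting and standing off from the pocket.

>>> jog_arm:
  series:
    - [0, -60, 0, 0, 0, 0, 1]
    - [0, -110, 0, 0, 0, 0, 1]
    - [0, -160, 0, 0, 0, 0, 1]
    - [60, -170, 20, 0.193, -0.117, 0.049, 1]
    - [115, -170, 40, 0.385, -0.235, 0.097, 1]
    - [170, -170, 60, 0.577, -0.352, 0.146, 1]
    - [226, -170, 75, 0.769, -0.469, 0.194, 1]
    - [226, -159, 80, 0.769, -0.469, 0.194, 1]
    - [226, -159, 80, 0.769, -0.469, 0.194, 1]
    - [226, -159, 80, 0.769, -0.469, 0.194, 1]
    - [226, -159, 80, 0.769, -0.469, 0.194, 1]

```text
time: 5.32
position: [0.5198, 0.0777, 0.2335]
tool_rot: [0.299, -0.3, 0.657, -0.623]
ft_force: [0.4, 0.5, -1.6]
grip_width: 0.0196
```

```bash
cat > look.py <<'E'
from rig import *
from h import *
import sys
o=get_obs();st(o);tag=sys.argv[1]
for n,b in(("top",sys.argv[2]),("side",sys.argv[3])):
    b=[int(x) for x in b.split(",")]
    c=camera(n);np.savez(f"{n}_{tag}.npz",**c);crop(c,*b[:4],b[4],f"pics/{tag}_{n}.png")
E
python3 look.py e 240,340,130,230,6 220,320,110,220,5
```

```text
t 5.33 q [-6.400e-02  2.650e-01  2.180e+00 -1.310e+00  1.000e-03  2.854e+00] p [0.5198 0.0777 0.2335] x [-0.044 -0.999  0.018] y [ 0.64  -0.042 -0.767] z [ 0.767 -0.022  0.641] F [ 0.4  0.5 -1.6] M [ 0.09  0.56 -0.02] w 0.0196
```

View pics/e_top.png

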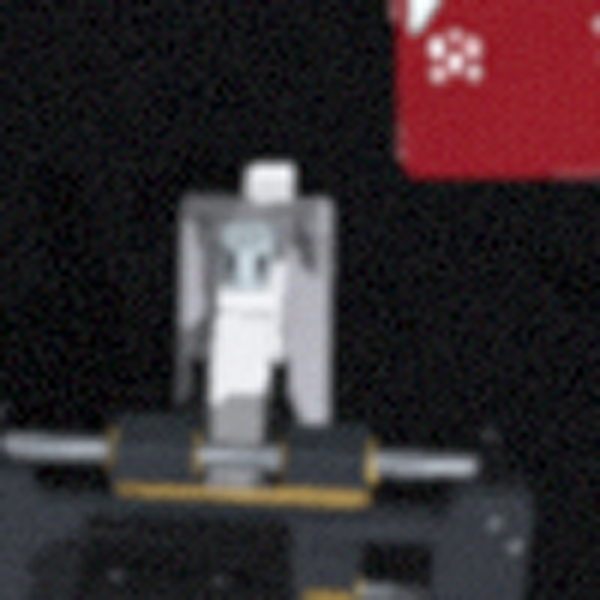

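View pics/e_side.png

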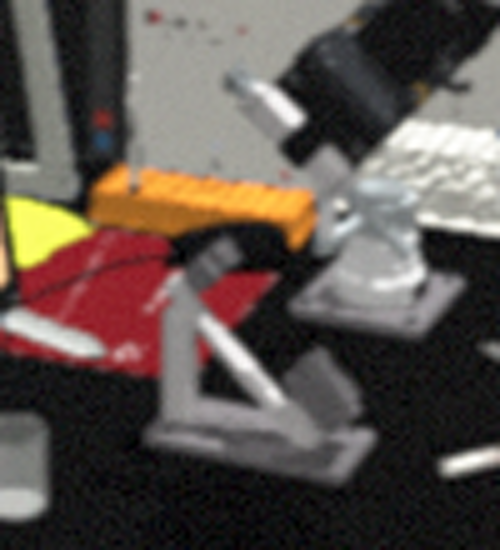

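The views show the shaft held at roughly the right tilt above the cradle. But the arm stopped short: q5 ≈ 0 and q6 is at its end, so this pose needs the flipped wrist (q4 ≈ π). I'll fit a small kinematic model to the readings and plan the flip with it.

```bash
cat > kin.py <<'E'
import numpy as np
from scipy.spatial.transform import Rotation as Rn
from scipy.optimize import least_squares
D=[([-1.44052537e+00,5.28441763e-01,1.43390016e+00,-1.67e-05,1.18140297,-1.78492835e-01],[.1899,-.5948,.2217]),
([0.32,0.69,1.554,0,.899,2.41],[.543,.2967,.0887]),([.32,.819,1.581,0,.742,2.412],[.5442,.2972,.0045]),
([-.064,.265,2.18,-1.31,.001,2.854],[.5198,.0777,.2335])]
def M(q): 
    return (Rn.from_euler('z',q[0])*Rn.from_euler('y',q[1]+q[2])*Rn.from_euler('z',q[3])*Rn.from_euler('y',q[4])*Rn.from_euler('z',q[5])).as_matrix()
E
python3 - <<'E'
from rig import *
from h import *
from kin import *
o=get_obs();q=o["q"];m=M(q);R0=Rn.from_quat(o["tool_rot"]).as_matrix();print(m.T@R0)
def f(P):
    r0,z0,L1,L2,L3,dy,de=P;r=[]
    for q,p in D:
        d=lambda a:np.array([np.sin(a),0,np.cos(a)])
        s=q[1]+q[2]
        loc=np.array([r0,dy,z0])+L1*d(q[1])+L2*d(s)+de*d(s-np.pi/2)
        r.append(Rn.from_euler('z',q[0]).apply(loc)+L3*M(q)[:,2]-np.array(p))
    return np.concatenate(r)
for de in(0,1):
  s=least_squares(lambda P:f(list(P)+[0] if de==0 else P),[0,.2,.4,.4,.3,.11]+[0]*de);print(s.x.round(4),(s.fun*1000).round(1))
E
```

```text
[[-1.00000000e+00  3.55541762e-16  1.29997280e-16]
 [ 1.35936713e-16  2.14942382e-16  1.00000000e+00]
 [ 3.10060410e-16  1.00000000e+00 -2.33063900e-16]]
[-0.0345  0.1555  0.5654  0.3666  0.268   0.111 ] [ -3.4  25.4  14.1   2.6   1.    6.3  15.1   5.   -1.2   6.9  -0.5 -19.2]
[ 0.      0.2739  0.5877  0.3917  0.3052  0.111  -0.1137] [-0.1  0.1 -0.1  0.2  0.2  0.1 -0.2 -0.  -0.1 -0.  -0.1  0. ]
```

```bash
cat >> kin.py <<'E'
C=np.array([[-1,0,0],[0,0,1],[0,1,0.]])
lo=np.array([-3.08,-.75,.22,-1.43,0,-2.85]);hi=np.array([3.08,2.2,2.44,4.57,2.65,2.85])
def fk(q):
    d=lambda a:np.array([np.sin(a),0,np.cos(a)]);s=q[1]+q[2]
    loc=np.array([0,.111,.2739])+.5877*d(q[1])+.3917*d(s)-.1137*d(s-np.pi/2)
    m=M(q);return Rn.from_euler('z',q[0]).apply(loc)+.3052*m[:,2],m@C
def ik(p,R,q0):
    def f(q):
        P,A=fk(q);return np.r_[(P-p)*5,Rn.from_matrix(A.T@R).as_rotvec()]
    s=least_squares(f,np.clip(q0,lo+1e-3,hi-1e-3),bounds=(lo,hi));return s.x,np.abs(s.fun).max()
E
python3 - <<'E'
from rig import *
from h import *
from kin import *
o=get_obs();q=o["q"];print(fk(q)[0]-o["position"])
R=axes(x=[-.0262,-1,0],y=[.7071,-.0185,-.7071]);n=R[:,1];d=R[:,2];pk=np.array([.548,.0597,.108])
g=np.array([0,.3,2.2,np.pi,.3,-1.4])
for nm,h in(("far",.1),("near",.03),("in",0)):
    p=pk+d*.005-n*h+n*.0075;r=ik(p,R,g);print(nm,p.round(4),r[0].round(3),r[1])
# collet, horizontal, several yaw, grasp point 19 mm behind tcp
for yaw in(-60,-45,-30,-15,0,15):
    a=np.radians(yaw);f=np.array([np.cos(a),np.sin(a),0]);R2=axes(x=[np.sin(a),-np.cos(a),0],y=f)
    for z in(.215,.15):
        p=np.array([.5463,-.2,z])+f*.019;r=ik(p,R2,g);print(yaw,z,r[0].round(3),r[1].round(4))
E
```

```text
[ 6.01089310e-05 -3.48516839e-06 -1.31877254e-04]
far [0.4861 0.0613 0.1769] [-0.167  0.46   2.412  2.94   0.52  -1.495] 7.869814065613512e-10
near [0.5356 0.06   0.1274] [-0.144  0.629  2.325  2.993  0.599 -1.532] 1.809320042386803e-13
in [0.5568 0.0595 0.1062] [-0.137  0.689  2.28   3.006  0.614 -1.538] 5.865644081559651e-10
-60 0.215 [-0.159  0.956  2.124  4.031  1.532 -1.618] 0.0
-60 0.15 [-0.159  1.111  2.088  4.031  1.607 -1.526] 0.0
-45 0.215 [-0.322  1.015  2.284  3.61   1.711 -1.5  ] 0.0
-45 0.15 [-0.322  1.187  2.24   3.622  1.826 -1.44 ] 0.0
-30 0.215 [-0.562  1.089  2.393  3.1    1.911 -1.585] 0.0
-30 0.15 [-0.562  1.27   2.341  3.098  2.04  -1.59 ] 0.0
-15 0.215 [-0.819  1.104  2.41   2.552  1.885 -1.774] 0.0
-15 0.15 [-0.819  1.286  2.356  2.525  1.99  -1.852] 0.0
0 0.215 [-1.001  1.04   2.326  2.13   1.691 -1.76 ] 0.0
0 0.15 [-1.001  1.216  2.279  2.112  1.759 -1.872] 0.0
15 0.215 [-1.086  0.971  2.179  1.794  1.573 -1.578] 0.0
15 0.15 [-1.086  1.132  2.14   1.792  1.6   -1.698] 0.0
```

```bash
cat >> kin.py <<'E'
def rows(o,Q,g=1):
    from h import Rn as R_
    R0=Rn.from_quat(o["tool_rot"]).as_matrix();out=[]
    for q in Q:
        p,R=fk(q);d=R0.T@(p-o["position"])*1000;w=Rn.from_matrix(R0.T@R).as_rotvec()
        out.append(d.round(0).astype(int).tolist()+w.round(2).tolist()+[g])
    return out
E
python3 - <<'E'
from rig import *
from h import *
from kin import *
o=get_obs();q=o["q"]
A=np.array([-.06,.25,2.0,0,.5,1.55])
p,R=fk(A);print(p,R[:,1])
for r in rows(o,[q+(A-q)*t for t in(.25,.5,.75,1)]):print(r)
for a in(0,.5,1,1.5,2,2.5,3.14):
    B=A.copy();B[3]=a;B[5]=1.55-a;p,R=fk(B);print(a,p.round(3),R[:,1].round(2),"tip z",(p-.0075*R[:,1]-.1*R[:,2]).round(3))
E
```

```text
[0.50099503 0.08110427 0.22671021] [ 0.38097421 -0.02288592 -0.92430238]
[31, 2, 11, -0.02, 0.0, -0.1, 1]
[45, 0, 4, -0.1, 0.01, -0.15, 1]
[34, -2, -10, -0.21, 0.01, -0.11, 1]
[-2, -7, -19, -0.3, 0.0, 0.01, 1]
0 [0.501 0.081 0.227] [ 0.38 -0.02 -0.92] tip z [0.406 0.085 0.195]
0.5 [0.516 0.15  0.241] [ 0.43  0.2  -0.88] tip z [0.424 0.147 0.203]
1 [0.551 0.201 0.279] [ 0.54  0.37 -0.75] tip z [0.466 0.196 0.225]
1.5 [0.595 0.222 0.333] [ 0.69  0.44 -0.58] tip z [0.525 0.22  0.261]
2 [0.639 0.206 0.388] [ 0.83  0.39 -0.4 ] tip z [0.588 0.209 0.302]
2.5 [0.671 0.159 0.432] [ 0.94  0.23 -0.25] tip z [0.637 0.162 0.338]
3.14 [0.685 0.07  0.454] [ 0.98 -0.06 -0.18] tip z [0.659 0.07  0.357]
```

Run:
```python
from h import *
from kin import *
R=axes(x=[-.0262,-1,0],y=[.7071,-.0185,-.7071]);n=R[:,1];d=R[:,2];pk=np.array([.548,.0597,.108])
g=np.array([0,.3,2.2,np.pi,.3,-1.4])
for up in(.12,.09,.06):
    p=pk+d*.005+n*.0075+[0,0,up];r=ik(p,R,g);print(up,p.round(4),r[0].round(3),r[1])
    if up==.12: E=r[0]
A=np.array([-.06,.25,2.0,0,.5,1.55])
for t in np.linspace(0,1,13):
    B=A+(E-A)*t;B[4]+=.25*np.sin(np.pi*t);p,R=fk(B);print(B.round(2),p.round(3),R[:,1].round(2),R[:,2].round(2),"tip",(p-.0075*R[:,1]-.1*R[:,2]).round(3))
```

```text
0.12 [0.5568 0.0595 0.2262] [-0.137  0.341  2.187  2.706  0.186 -1.221] 9.367506770274758e-16
0.09 [0.5568 0.0595 0.1962] [-0.137  0.422  2.219  2.867  0.292 -1.385] 5.551115123125783e-16
0.06 [0.5568 0.0595 0.1662] [-0.137  0.507  2.245  2.94   0.401 -1.463] 6.938893903907228e-16
[-0.06  0.25  2.    0.    0.5   1.55] [0.501 0.081 0.227] [ 0.38 -0.02 -0.92] [ 0.92 -0.03  0.38] tip [0.406 0.085 0.195]
[-0.07  0.26  2.02  0.23  0.54  1.32] [0.485 0.114 0.217] [ 0.34  0.09 -0.94] [ 0.94 -0.01  0.34] tip [0.389 0.114 0.19 ]
[-0.07  0.27  2.03  0.45  0.57  1.09] [0.477 0.149 0.215] [ 0.32  0.21 -0.92] [0.94 0.02 0.33] tip [0.38  0.145 0.188]
[-0.08  0.27  2.05  0.68  0.6   0.86] [0.477 0.181 0.22 ] [ 0.33  0.33 -0.88] [0.93 0.05 0.37] tip [0.382 0.174 0.19 ]
[-0.09  0.28  2.06  0.9   0.61  0.63] [0.487 0.208 0.232] [ 0.38  0.42 -0.83] [0.9  0.05 0.43] tip [0.394 0.2   0.195]
[-0.09  0.29  2.08  1.13  0.61  0.4 ] [0.504 0.224 0.247] [ 0.44  0.48 -0.76] [0.85 0.03 0.52] tip [0.415 0.217 0.201]
[-0.1   0.3   2.09  1.35  0.59  0.16] [0.527 0.227 0.263] [ 0.53  0.5  -0.69] [0.79 0.   0.61] tip [0.444 0.223 0.207]
[-0.1   0.3   2.11  1.58  0.56 -0.07] [0.551 0.216 0.275] [ 0.62  0.47 -0.63] [ 0.72 -0.03  0.69] tip [0.474 0.216 0.21 ]
[-0.11  0.31  2.12  1.8   0.51 -0.3 ] [0.571 0.193 0.281] [ 0.7   0.4  -0.59] [ 0.66 -0.05  0.75] tip [0.5   0.195 0.21 ]
[-0.12  0.32  2.14  2.03  0.44 -0.53] [0.585 0.16  0.279] [ 0.76  0.3  -0.58] [ 0.62 -0.05  0.78] tip [0.517 0.163 0.205]
[-0.12  0.33  2.16  2.26  0.36 -0.76] [0.587 0.123 0.268] [ 0.78  0.18 -0.6 ] [ 0.62 -0.04  0.79] tip [0.52  0.126 0.194]
[-0.13  0.33  2.17  2.48  0.28 -0.99] [0.578 0.088 0.25 ] [ 0.76  0.07 -0.65] [ 0.65 -0.02  0.76] tip [0.507 0.09  0.178]
[-0.14  0.34  2.19  2.71  0.19 -1.22] [0.557 0.059 0.226] [ 0.71 -0.02 -0.71] [ 0.71 -0.02  0.71] tip [0.481 0.061 0.161]
```

>>> jog_arm:
  series:
    - [31, 2, 11, -0.02, 0, -0.1, 1]
    - [45, 0, 4, -0.1, 0.01, -0.15, 1]
    - [34, -2, -10, -0.21, 0.01, -0.11, 1]
    - [-2, -7, -19, -0.3, 0, 0.01, 1]
    - [-2, -7, -19, -0.3, 0, 0.01, 1]
    - [-2, -7, -19, -0.3, 0, 0.01, 1]

```text
time: 6.18
position: [0.5018, 0.0806, 0.2265]
tool_rot: [0.387, -0.397, 0.602, -0.575]
ft_force: [0.5, 0.1, -2.0]
grip_width: 0.0199
```

```bash
python3 -c "
from rig import *
from h import *
st(get_obs())"
```

```text
t 6.17 q [-6.100e-02  2.510e-01  2.002e+00 -1.000e-03  4.920e-01  1.549e+00] p [0.5018 0.0806 0.2265] x [-0.04  -0.999  0.009] y [ 0.385 -0.024 -0.922] z [ 0.922 -0.033  0.386] F [ 0.5  0.1 -2. ] M [-0.03  0.4   0.  ] w 0.0199
```

Run:
```python
from rig import *
from h import *
from kin import *
A=np.array([-.06,.25,2.0,0,.5,1.55]);E=np.array([-.137,.341,2.187,2.706,.186,-1.221])
Q=[]
for t in np.linspace(0,1,15)[1:]:
    B=A+(E-A)*t;B[4]+=.25*np.sin(np.pi*t);Q.append(B)
for r in rows(get_obs(),Q):print(r,end=", ")
```

```text
[-28, 2, -18, -0.05, -0.02, 0.1, 1], [-57, 1, -28, -0.06, -0.05, 0.2, 1], [-86, -3, -30, -0.05, -0.07, 0.31, 1], [-112, -9, -24, -0.01, -0.08, 0.4, 1], [-132, -16, -11, 0.06, -0.1, 0.48, 1], [-144, -22, 9, 0.15, -0.1, 0.53, 1], [-147, -27, 32, 0.25, -0.1, 0.54, 1], [-139, -29, 56, 0.34, -0.09, 0.52, 1], [-122, -27, 76, 0.43, -0.08, 0.47, 1], [-97, -22, 90, 0.49, -0.06, 0.39, 1], [-67, -14, 96, 0.51, -0.05, 0.29, 1], [-35, -3, 91, 0.5, -0.03, 0.18, 1], [-5, 10, 76, 0.46, -0.02, 0.09, 1], [19, 22, 52, 0.39, -0.01, 0.02, 1],
```

>>> jog_arm:
  series:
    - [-28, 2, -18, -0.05, -0.02, 0.1, 1]
    - [-57, 1, -28, -0.06, -0.05, 0.2, 1]
    - [-86, -3, -30, -0.05, -0.07, 0.31, 1]
    - [-112, -9, -24, -0.01, -0.08, 0.4, 1]
    - [-132, -16, -11, 0.06, -0.1, 0.48, 1]
    - [-144, -22, 9, 0.15, -0.1, 0.53, 1]
    - [-147, -27, 32, 0.25, -0.1, 0.54, 1]
    - [-139, -29, 56, 0.34, -0.09, 0.52, 1]
    - [-122, -27, 76, 0.43, -0.08, 0.47, 1]
    - [-97, -22, 90, 0.49, -0.06, 0.39, 1]
    - [-67, -14, 96, 0.51, -0.05, 0.29, 1]
    - [-35, -3, 91, 0.5, -0.03, 0.18, 1]
    - [-5, 10, 76, 0.46, -0.02, 0.09, 1]
    - [19, 22, 52, 0.39, -0.01, 0.02, 1]
    - [19, 22, 52, 0.39, -0.01, 0.02, 1]
    - [19, 22, 52, 0.39, -0.01, 0.02, 1]

```text
time: 8.18
position: [0.5572, 0.0598, 0.2266]
tool_rot: [0.267, -0.273, 0.659, -0.648]
ft_force: [-0.5, 0.3, -2.0]
grip_width: 0.0201
```

```bash
python3 look.py f 240,340,120,230,5 220,340,90,220,5
```

```text
t 8.18 q [-0.142  0.341  2.188  2.652  0.191 -1.176] p [0.5572 0.0598 0.2266] x [-0.018 -1.    -0.002] y [ 0.708 -0.011 -0.707] z [ 0.706 -0.014  0.708] F [-0.5  0.3 -2. ] M [0.01 0.63 0.  ] w 0.0201
```

View pics/f_top.png

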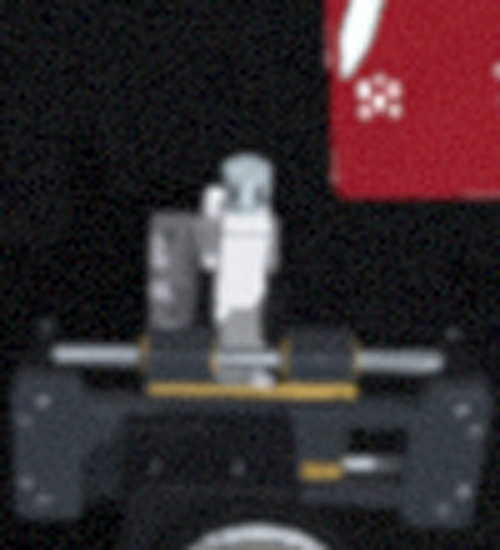

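View pics/f_side.png

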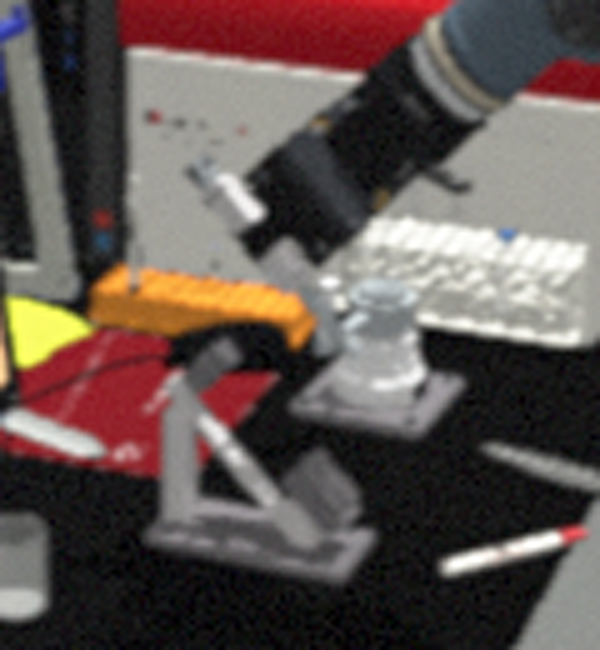

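Run:
```python
from h import *
T=np.load("top_f.npz");S=np.load("side_f.npz")
p=np.array([.5572,.0598,.2266]);n=np.array([.708,-.011,-.707]);d=np.array([.706,-.014,.708])
ax=p-.0075*n
for nm,a in(("tip",-.1),("shankstep",-.04),("headstep",.05),("headend",.07)):
    P=ax+a*d;u=proj(T,P);v=proj(S,P);print(nm,P.round(4),"top crop",((u-[240,120]+.5)*5-.5).round(1),"side crop",((v-[220,90]+.5)*5-.5).round(1))
crop(S,250,300,115,175,12,"pics/f2.png");crop(T,262,302,140,200,10,"pics/f3.png")
for nm,a in(("shankstep",-.04),("headstep",.05),("headend",.07)):
    P=ax+a*d;u=proj(T,P);v=proj(S,P);print(nm,((u-[262,140]+.5)*10-.5).round(1),((v-[250,115]+.5)*12-.5).round(1))
```

```text
tip [0.4813 0.0613 0.1611] top crop [224.3 459.8] side crop [361.1 353.3]
shankstep [0.5236 0.0604 0.2036] top crop [231.5 364.7] side crop [303.7 284.6]
headstep [0.5872 0.0592 0.2673] top crop [243.5 205.9] side crop [217.  180.8]
headend [0.6013 0.0589 0.2815] top crop [246.3 167.6] side crop [197.6 157.7]
shankstep [243.5 529.9] [369.6 383.8]
headstep [267.4 212.2] [161.5 134.7]
headend [273.2 135.6] [115.   79.1]
```

View pics/f2.png

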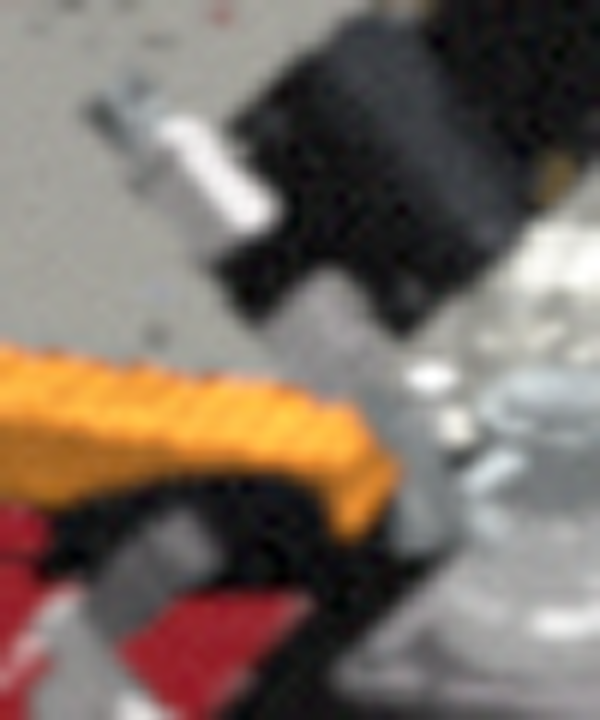

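View pics/f3.png

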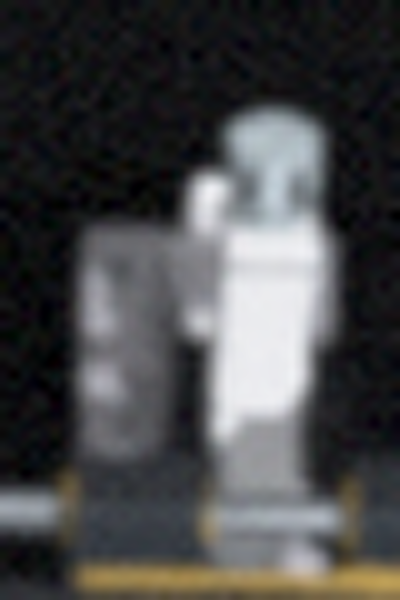

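Run:
```python
from rig import *
from h import *
o=get_obs()
R=axes(x=[-.0262,-1,0],y=[.7071,-.0185,-.7071]);n=R[:,1];d=R[:,2];pk=np.array([.548,.0597,.108])
for h in(.03,.015,0): go(o,pk+d*.006+n*(.0075-h),R,h)
```

```text
0.03 shift [  0.3  54.8 -84.7] rot [-0.0012  0.005  -0.007 ] ang 0.009
0.015 shift [  0.4  69.8 -84.8] rot [-0.0012  0.005  -0.007 ] ang 0.009
0 shift [  0.5  84.8 -84.8] rot [-0.0012  0.005  -0.007 ] ang 0.009
```

>>> jog_arm:
  series:
    - [0, 25, -45, 0, 0, 0, 1]
    - [0, 55, -85, 0, 0.005, -0.007, 1]
    - [0, 65, -85, 0, 0.005, -0.007, 1]
    - [0, 72, -85, 0, 0.005, -0.007, 1]
    - [0, 77, -85, 0, 0.005, -0.007, 1]
    - [0, 77, -85, 0, 0.005, -0.007, 1]
    - [0, 77, -85, 0, 0.005, -0.007, 1]

```text
time: 9.15
position: [0.5519, 0.0597, 0.1137]
tool_rot: [0.266, -0.273, 0.663, -0.645]
ft_force: [-0.6, -0.1, -2.2]
grip_width: 0.0199
```

```bash
python3 look.py g 262,302,140,210,8 245,305,120,200,9
```

```text
t 9.15 q [-0.138  0.671  2.292  3.005  0.611 -1.537] p [0.5519 0.0597 0.1137] x [-0.027 -1.     0.001] y [ 0.709 -0.019 -0.705] z [ 0.704 -0.018  0.71 ] F [-0.6 -0.1 -2.2] M [ 0.08  0.69 -0.02] w 0.0199
```

View pics/g_top.png

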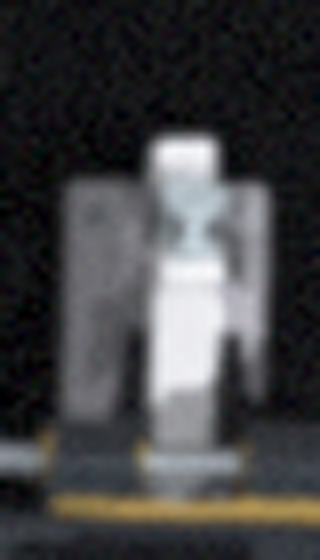

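View pics/g_side.png

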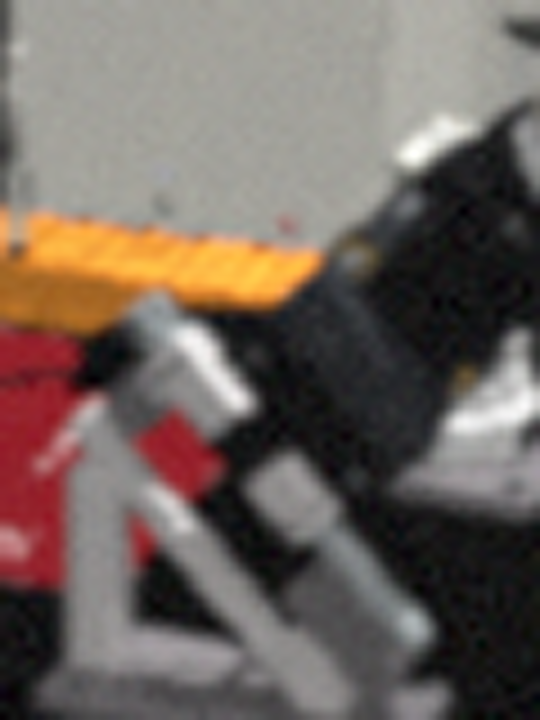

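The top view shows the body (columns 148–228) in line with the channel. The side view shows the shank over the lower channel and the body over the upper one. I'm lowering further.

>>> jog_arm:
  series:
    - [0, 3, 0, 0, 0, 0, 1]
    - [0, 5, 0, 0, 0, 0, 1]
    - [0, 6, 0, 0, 0, 0, 1]
    - [0, 6, 0, 0, 0, 0, 1]

```text
time: 9.75
position: [0.5558, 0.0596, 0.1077]
tool_rot: [0.267, -0.274, 0.662, -0.645]
ft_force: [-0.3, 0.4, 1.7]
grip_width: 0.0197
```

```bash
python3 -c "
from rig import *
from h import *
st(get_obs())"
```

```text
t 9.75 q [-0.136  0.686  2.282  3.008  0.615 -1.539] p [0.5558 0.0596 0.1077] x [-0.027 -1.     0.   ] y [ 0.707 -0.019 -0.706] z [ 0.706 -0.019  0.708] F [-0.3  0.4  1.7] M [ 0.03  0.54 -0.02] w 0.0197
```

Contact is beginning (Fz went from -2.2 to +1.7 N). I'll go a touch further and let go.

>>> jog_arm:
  series:
    - [0, 1.5, 0, 0, 0, 0, 1]
    - [0, 1.5, 0, 0, 0, 0, 1]
    - [0, 1.5, 0, 0, 0, 0, 0.3]
    - [0, 1.5, 0, 0, 0, 0, 0]
    - [0, 1.5, 0, 0, 0, 0, 0]
    - [0, 1.5, 0, 0, 0, 0, 0]
    - [0, 1.5, 0, 0, 0, 0, 0]
    - [0, 1.5, 0, 0, 0, 0, 0]

```text
time: 10.75
position: [0.5566, 0.0595, 0.1066]
tool_rot: [0.267, -0.274, 0.662, -0.644]
ft_force: [-0.1, 0.8, 0.9]
grip_width: 0.0433
```

```bash
python3 look.py h 262,302,140,210,8 245,305,120,200,9
```

```text
t 10.75 q [-0.136  0.689  2.28   3.008  0.615 -1.539] p [0.5566 0.0595 0.1066] x [-0.027 -1.     0.   ] y [ 0.707 -0.019 -0.707] z [ 0.707 -0.019  0.707] F [-0.1  0.8  0.9] M [ 0.06  0.45 -0.03] w 0.0433
```

View pics/h_top.png

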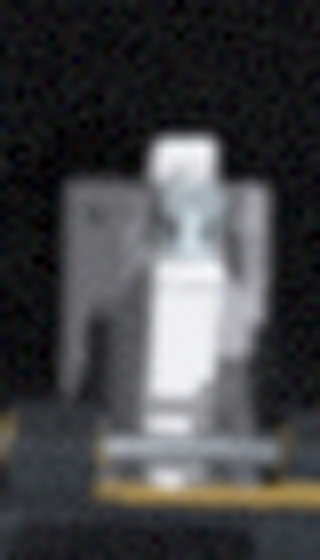

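View pics/h_side.png

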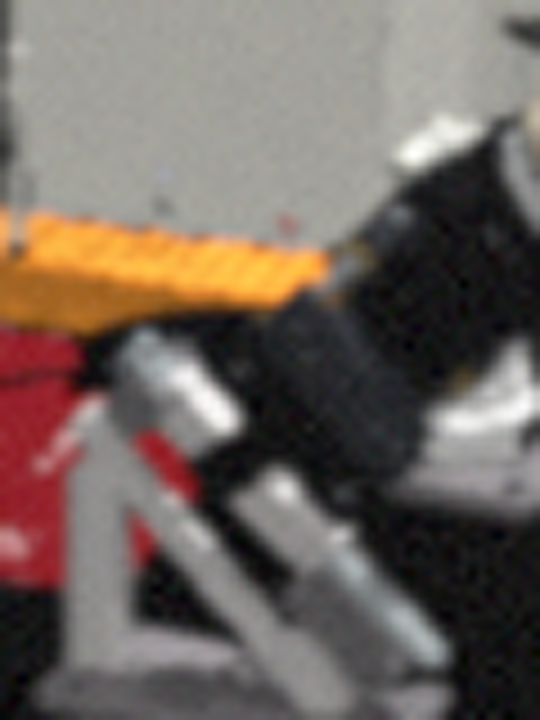

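The side view shows the shaft seated in both channels, head at (150,350), with the fingers open at 43 mm and force near zero. I'll retake it deeper, so the pads are centred on the body.

>>> jog_arm:
  series:
    - [0, 4, 0, 0, 0, 0, 0]
    - [0, 8, 0, 0, 0, 0, 0]
    - [0, 11, 0, 0, 0, 0, 0]
    - [0, 11, 0, 0, 0, 0, 0]
    - [0, 11, 0, 0, 0, 0, 0]
    - [0, 11, 0, 0, 0, 0, 1]
    - [0, 11, 0, 0, 0, 0, 1]
    - [0, 11, 0, 0, 0, 0, 1]
    - [0, 11, 0, 0, 0, 0, 1]
    - [0, 11, 0, 0, 0, 0, 1]
    - [0, 11, 0, 0, 0, 0, 1]
  grip_force: 45

```text
time: 12.22
position: [0.5644, 0.0593, 0.0989]
tool_rot: [0.267, -0.274, 0.662, -0.644]
ft_force: [-1.0, -1.1, 0.6]
grip_width: 0.0197
```

```bash
python3 look.py i 262,302,140,210,8 245,305,120,200,9;python3 - <<'E'
from rig import *
from h import *
from kin import *
o=get_obs();T=np.load("top_i.npz");S=np.load("side_i.npz")
R=Rn.from_quat(o["tool_rot"]).as_matrix();n=R[:,1];d=R[:,2];ax=o["position"]-.019*n
for nm,a in(("tip",-.1),("shankstep",-.04),("headstep",.05),("headend",.07)):
    P=ax+a*d;u=proj(T,P);v=proj(S,P);print(nm,P.round(4),((u-[262,140]+.5)*8-.5).round(1),((v-[245,120]+.5)*9-.5).round(1))
E
```

```text
t 12.22 q [-0.134  0.71   2.263  3.012  0.618 -1.541] p [0.5644 0.0593 0.0989] x [-0.027 -1.     0.   ] y [ 0.707 -0.019 -0.707] z [ 0.707 -0.019  0.707] F [-1.  -1.1  0.6] M [ 0.03  0.37 -0.04] w 0.0197
tip [0.4803 0.0616 0.0416] [161.7 589.7] [416.2 652.3]
shankstep [0.5227 0.0604 0.084 ] [171.9 455.6] [316.4 533.2]
headstep [0.5863 0.0587 0.1477] [188.8 234.2] [165.8 353.5]
headend [0.6004 0.0584 0.1618] [192.8 181.3] [132.2 313.3]
```

View pics/i_side.png

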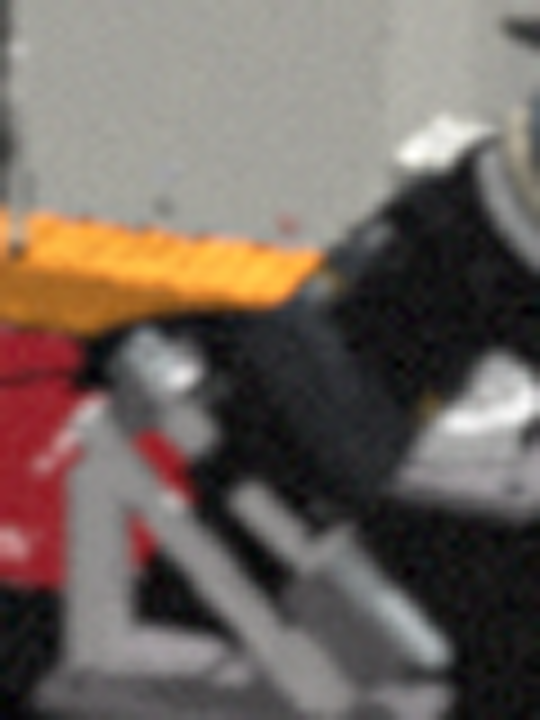

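View pics/i_top.png

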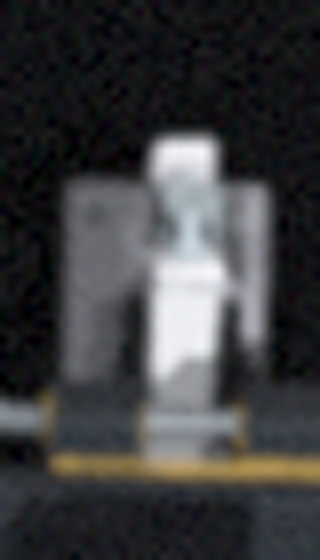

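Run:
```python
from rig import *
from h import *
from kin import *
o=get_obs();q=o["q"]
R0=Rn.from_quat(o["tool_rot"]).as_matrix();n=R0[:,1];p0=o["position"]
R1=axes(x=[0,-1,0],y=[1,0,0])
E=np.array([.5463+.019,-.2,.275])
W=[(p0-n*.03,R0),(p0-n*.05+[0,0,.03],R0),(p0-n*.05+[0,0,.10],R0)]
pa=W[-1][0]
from scipy.spatial.transform import Slerp
sl=Slerp([0,1],Rn.from_matrix([R0,R1]))
for t in np.linspace(0,1,9)[1:]: W.append((pa+(E-pa)*t,sl(t).as_matrix()))
Q=[]
for p,R in W:
    q,e=ik(p,R,q);Q.append(q);print(p.round(3),q.round(3),round(e,5))
for r in rows(o,Q):print(r,end=", ")
```

```text
[0.543 0.06  0.12 ] [-0.141  0.65   2.309  3.001  0.605 -1.535] 0.0
[0.529 0.06  0.164] [-0.146  0.507  2.316  2.956  0.471 -1.489] 0.0
[0.529 0.06  0.234] [-0.146  0.294  2.241  2.692  0.194 -1.213] 0.0
[0.534 0.028 0.239] [-0.269  0.326  2.311  2.648  0.408 -1.269] 0.0
[ 0.538 -0.005  0.244] [-0.401  0.381  2.372  2.59   0.633 -1.328] 0.0
[ 0.543 -0.037  0.25 ] [-0.535  0.458  2.42   2.524  0.857 -1.396] 0.0
[ 0.547 -0.07   0.255] [-0.661  0.536  2.44   2.438  1.041 -1.451] 0.00783
[ 0.552 -0.102  0.26 ] [-0.777  0.62   2.44   2.346  1.207 -1.505] 0.01318
[ 0.556 -0.135  0.265] [-0.872  0.727  2.44   2.28   1.391 -1.588] 0.0
[ 0.561 -0.167  0.27 ] [-0.946  0.797  2.399  2.203  1.505 -1.614] 0.0
[ 0.565 -0.2    0.275] [-1.001  0.854  2.341  2.14   1.599 -1.615] 0.0
[0, -30, 0, -0.0, 0.0, -0.0, 1], [0, -71, 21, 0.0, 0.0, -0.0, 1], [0, -121, 71, -0.0, 0.0, -0.0, 1], [32, -120, 78, 0.1, -0.0, 0.0, 1], [65, -120, 86, 0.2, -0.0, 0.01, 1], [97, -120, 93, 0.29, -0.0, 0.01, 1], [130, -119, 102, 0.38, -0.01, 0.02, 1], [163, -118, 110, 0.48, -0.01, 0.02, 1], [194, -119, 115, 0.59, -0.01, 0.02, 1], [227, -119, 123, 0.69, -0.01, 0.02, 1], [259, -119, 130, 0.78, -0.01, 0.03, 1],
```

Run:
```python
from rig import *
from h import *
from kin import *
from scipy.spatial.transform import Slerp
o=get_obs();q=o["q"]
R0=Rn.from_quat(o["tool_rot"]).as_matrix();n=R0[:,1];p0=o["position"]
R1=axes(x=[0,-1,0],y=[1,0,0])
E=np.array([.5463+.019,-.2,.28])
W=[(p0-n*.03,R0),(p0-n*.045+[0,0,.04],R0),(p0-n*.04+[0,0,.10],R0)]
pa=W[-1][0];sl=Slerp([0,1],Rn.from_matrix([R0,R1]))
for t in np.linspace(0,1,9)[1:]: W.append((pa+(E-pa)*t+[.05*np.sin(np.pi*t),0,0.02*np.sin(np.pi*t)],sl(t).as_matrix()))
Q=[]
for p,R in W:
    q,e=ik(p,R,q);Q.append(q);print(p.round(3),q.round(3),round(e,5))
for r in rows(o,Q):print(r,end=", ")
```

```text
[0.543 0.06  0.12 ] [-0.141  0.65   2.309  3.001  0.605 -1.535] 0.0
[0.533 0.06  0.171] [-0.144  0.487  2.301  2.945  0.436 -1.475] 0.0
[0.536 0.06  0.227] [-0.143  0.32   2.233  2.739  0.21  -1.259] 0.0
[0.559 0.028 0.241] [-0.247  0.34   2.248  2.633  0.361 -1.232] 0.0
[ 0.579 -0.005  0.255] [-0.349  0.372  2.26   2.567  0.518 -1.244] 0.0
[ 0.593 -0.037  0.265] [-0.45   0.417  2.274  2.517  0.687 -1.275] 0.0
[ 0.601 -0.07   0.274] [-0.553  0.475  2.293  2.469  0.869 -1.319] 0.0
[ 0.601 -0.102  0.279] [-0.662  0.55   2.315  2.413  1.062 -1.377] 0.0
[ 0.593 -0.135  0.281] [-0.776  0.639  2.337  2.341  1.257 -1.448] 0.0
[ 0.581 -0.167  0.281] [-0.892  0.739  2.348  2.248  1.439 -1.527] 0.0
[ 0.565 -0.2    0.28 ] [-1.001  0.837  2.341  2.141  1.59  -1.601] 0.0
[0, -30, 0, -0.0, 0.0, -0.0, 1], [0, -73, 28, 0.0, -0.0, -0.0, 1], [0, -111, 71, -0.0, 0.0, 0.0, 1], [32, -104, 98, 0.1, -0.0, 0.0, 1], [64, -99, 121, 0.2, -0.0, 0.01, 1], [96, -95, 140, 0.29, -0.0, 0.01, 1], [128, -95, 152, 0.39, -0.01, 0.01, 1], [161, -98, 156, 0.49, -0.01, 0.02, 1], [193, -104, 153, 0.59, -0.01, 0.02, 1], [226, -113, 145, 0.69, -0.01, 0.02, 1], [259, -122, 134, 0.78, -0.01, 0.03, 1],
```

>>> jog_arm:
  series:
    - [0, -15, 0, 0, 0, 0, 1]
    - [0, -30, 0, 0, 0, 0, 1]
    - [0, -73, 28, 0, 0, 0, 1]
    - [0, -111, 71, 0, 0, 0, 1]
    - [32, -104, 98, 0.1, 0, 0, 1]
    - [64, -99, 121, 0.2, 0, 0.01, 1]
    - [96, -95, 140, 0.29, 0, 0.01, 1]
    - [128, -95, 152, 0.39, -0.01, 0.01, 1]
    - [161, -98, 156, 0.49, -0.01, 0.02, 1]
    - [193, -104, 153, 0.59, -0.01, 0.02, 1]
    - [226, -113, 145, 0.69, -0.01, 0.02, 1]
    - [259, -122, 134, 0.785, -0.01, 0.025, 1]
    - [259, -122, 134, 0.785, -0.01, 0.025, 1]
    - [259, -122, 134, 0.785, -0.01, 0.025, 1]

```text
time: 14.08
position: [0.5655, -0.199, 0.2801]
tool_rot: [0.0, -0.001, 0.707, -0.707]
ft_force: [-0.5, 0.2, -2.4]
grip_width: 0.0195
```

```bash
cat > chk.py <<'E'
from rig import *
from h import *
import sys
o=get_obs();tag=sys.argv[1];tb=(345,415,150,220);sb=(265,325,80,170)
T=camera("top");S=camera("side");st(o)
crop(T,*tb,8,f"pics/{tag}_top.png");crop(S,*sb,6.6,f"pics/{tag}_side.png")
np.savez(f"top_{tag}.npz",**T);np.savez(f"side_{tag}.npz",**S)
R=Rn.from_quat(o["tool_rot"]).as_matrix();n=R[:,1];d=R[:,2];ax=o["position"]-.019*n
L=[(f"s{a}",ax+a*d) for a in(-.1,-.04,.05,.07)]+[("mouth",np.array([.5463,-.2,.102]))]
for nm,P in L:
    u=proj(T,P);v=proj(S,P);print(nm,P.round(4),"top",u.round(1),((u-[tb[0],tb[2]]+.5)*8-.5).round(0),"side",v.round(1),((v-[sb[0],sb[2]]+.5)*6.6-.5).round(0))
E
python3 chk.py j
```

```text
t 14.07 q [-0.999  0.838  2.342  2.143  1.59  -1.602] p [ 0.5655 -0.199   0.2801] x [-0.    -1.    -0.001] y [ 1.    -0.    -0.002] z [ 0.002 -0.001  1.   ] F [-0.5  0.2 -2.4] M [0.01 0.84 0.04] w 0.0195
s-0.1 [ 0.5463 -0.199   0.1801] top [395.3 184.2] [406. 277.] side [297.6 128.3] [218. 321.]
s-0.04 [ 0.5464 -0.199   0.2401] top [404.4 181.4] [479. 255.] side [298.2 113.3] [222. 222.]
s0.05 [ 0.5466 -0.1991  0.3301] top [420.7 176.6] [609. 216.] side [299.2  89.8] [229.  68.]
s0.07 [ 0.5466 -0.1991  0.3501] top [424.9 175.3] [642. 206.] side [299.5  84.5] [230.  32.]
mouth [ 0.5463 -0.2     0.102 ] top [385.4 187.2] [327. 301.] side [296.8 147.1] [213. 446.]
```

View pics/j_top.png

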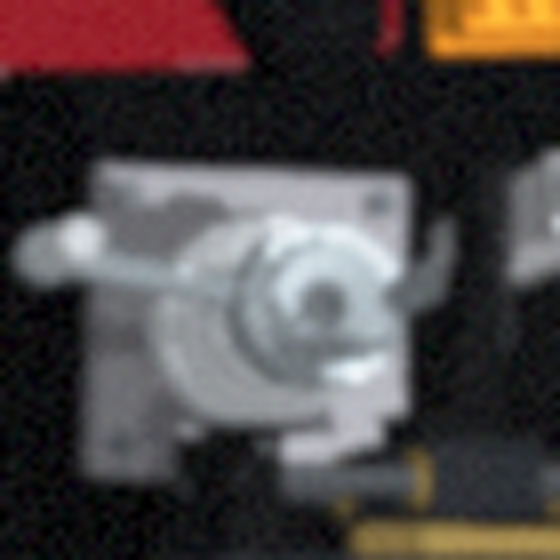

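View pics/j_side.png

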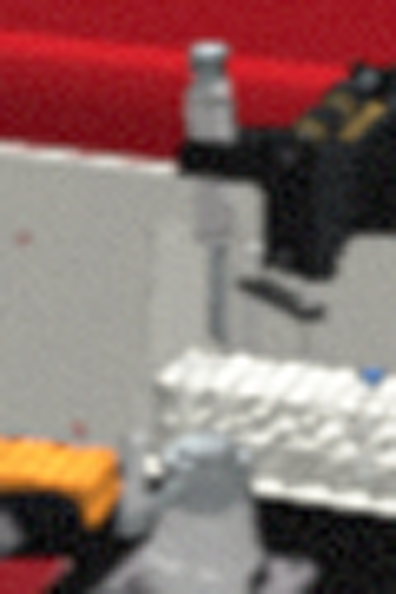

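Run:
```python
from h import *
T=np.load("top_j.npz");S=np.load("side_j.npz")
for c,b,s,f in((T,(380,450,150,220),9,"k_top"),(S,(280,325,78,148),8.5,"k_side")):
    im=c["img"][b[2]:b[3],b[0]:b[1],::-1].astype(float);im=255*(im/255)**.5
    cv2.imwrite(f"pics/{f}.png",cv2.resize(im.astype(np.uint8),None,fx=s,fy=s,interpolation=cv2.INTER_CUBIC))
```

```text
(no output)
```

View pics/k_top.png

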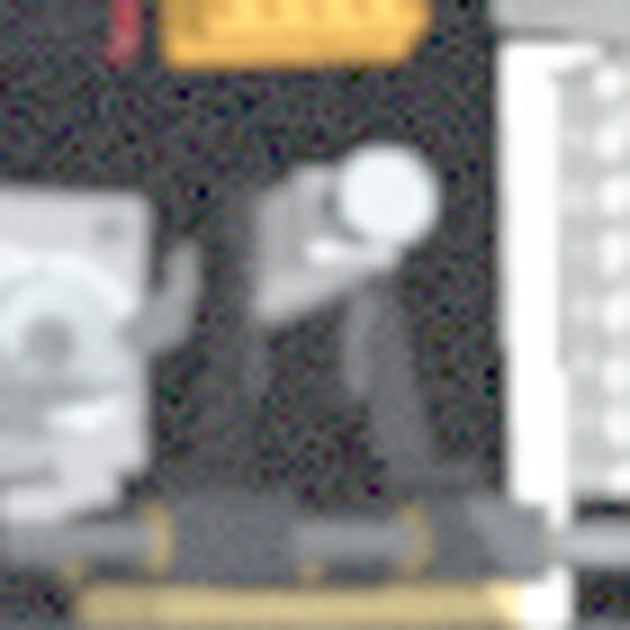

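View pics/k_side.png

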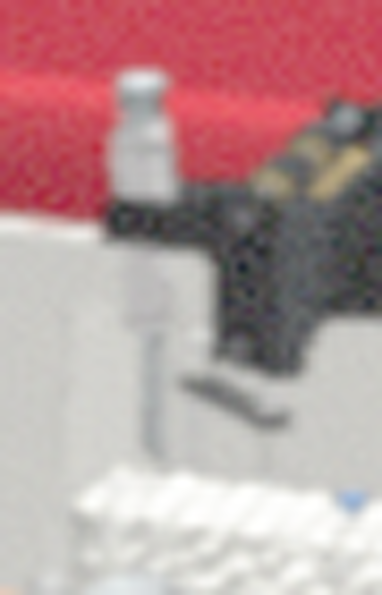

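Run:
```python
from h import *
T=np.load("top_j.npz");S=np.load("side_j.npz")
c=lambda X,Y,s,x0,y0:((X+.5)/s-.5+x0,(Y+.5)/s-.5+y0)
H=tri(T,c(388,195,9,380,150),S,c(144,76,8.5,280,78));print("head",H)
for tt in((155,325),(155,335),(150,330)):
    t=tri(T,c(*tt,9,380,150),S,c(154,458,8.5,280,78));d=H-t;print(t,np.linalg.norm(d),d/np.linalg.norm(d))
print(ray(T,*c(388,195,9,380,150),.342),ray(T,*c(155,325,9,380,150),.172))
```

```text
head [ 0.55661114 -0.19821738  0.34175425]
[ 0.54621177 -0.20717533  0.16451977] 0.17776516031527767 [0.05850057 0.05039202 0.99701471]
[ 0.54489907 -0.20660206  0.16486555] 0.17747418345782104 [0.06599305 0.0472445  0.996701  ]
[ 0.54528565 -0.20544138  0.16521678] 0.1770478229516216 [0.06396851 0.04080252 0.99711744]
[ 0.55564175 -0.19837864  0.342     ] [ 0.54356419 -0.20516623  0.172     ]
```

Both views show the shaft leaning about 4° in the grasp: head (0.557, -0.198, 0.342), tip about (0.545, ., 0.165), so the head leans away from the robot. I'll pitch the tool to correct it, recentre and come lower for a look.

>>> jog_arm:
  series:
    - [1, -3, -10, 0.035, 0, 0, 1]
    - [1, -6, -25, 0.068, 0, 0, 1]
    - [1, -6, -40, 0.068, 0, 0, 1]
    - [1, -6, -40, 0.068, 0, 0, 1]
    - [1, -6, -40, 0.068, 0, 0, 1]

```text
time: 14.8
position: [0.5601, -0.1996, 0.2412]
tool_rot: [0.024, -0.025, -0.706, 0.707]
ft_force: [-0.1, -0.2, -1.9]
grip_width: 0.0194
```

```bash
python3 chk.py l
python3 - <<'E'
from h import *
T=np.load("top_l.npz");S=np.load("side_l.npz")
for c,b,s,f in((T,(365,435,150,220),9,"l2_top"),(S,(270,325,83,158),8,"l2_side")):
    im=c["img"][b[2]:b[3],b[0]:b[1],::-1].astype(float);im=255*(im/255)**.5
    cv2.imwrite(f"pics/{f}.png",cv2.resize(im.astype(np.uint8),None,fx=s,fy=s,interpolation=cv2.INTER_CUBIC))
E
```

```text
t 14.8 q [-1.014  1.032  2.338  2.102  1.758 -1.769] p [ 0.5601 -0.1996  0.2412] x [ 0.001 -1.     0.001] y [0.998 0.001 0.069] z [-0.069  0.001  0.998] F [-0.1 -0.2 -1.9] M [ 0.01  0.83 -0.02] w 0.0194
s-0.1 [ 0.548  -0.1997  0.1401] top [390.1 185.1] [364. 284.] side [296.8 137.9] [212. 385.]
s-0.04 [ 0.5439 -0.1996  0.2   ] top [398.5 184.4] [431. 278.] side [298.4 123.4] [223. 289.]
s0.05 [ 0.5377 -0.1995  0.2898] top [413.3 183.1] [550. 268.] side [301.  100.7] [241. 139.]
s0.07 [ 0.5363 -0.1995  0.3097] top [417.1 182.7] [580. 265.] side [301.6  95.5] [245. 105.]
mouth [ 0.5463 -0.2     0.102 ] top [385.4 187.2] [327. 301.] side [296.8 147.1] [213. 446.]
```

View pics/l2_top.png

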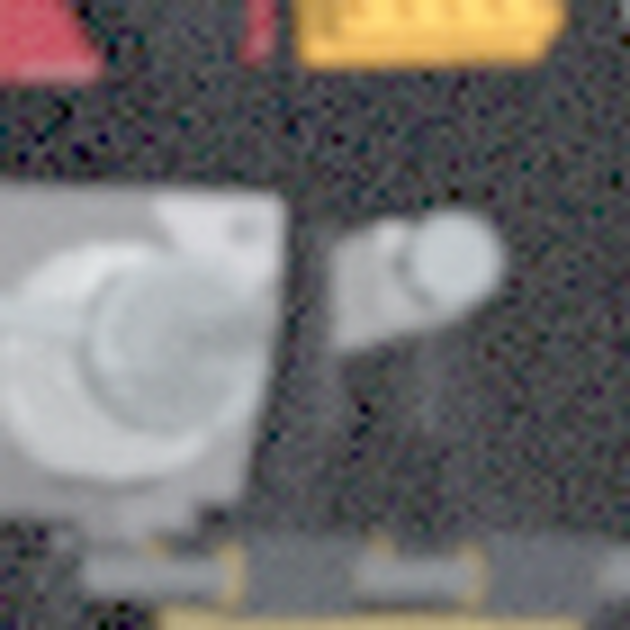

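View pics/l2_side.png

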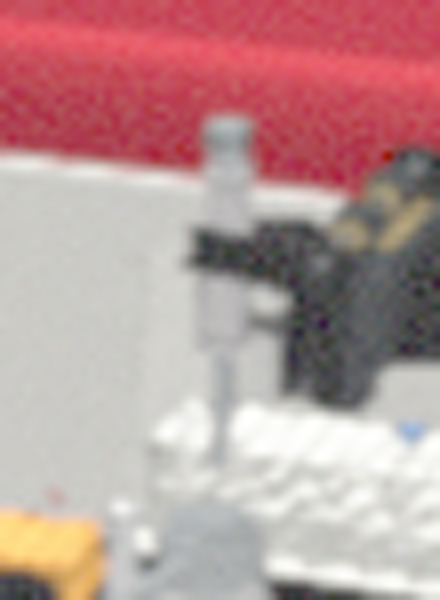

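Run:
```python
from h import *
T=np.load("top_l.npz");S=np.load("side_l.npz")
c=lambda X,Y,s,x0,y0:((X+.5)/s-.5+x0,(Y+.5)/s-.5+y0)
h=c(456,258,9,365,150);hs=c(228,120,8,270,83);ts=c(220,467,8,270,83)
print("obs head",h,hs,"tip",ts)
for z in(.302,.3,.132,.128): print(z,proj(T,[.5463,-.2,z]),proj(S,[.5463,-.2,z]))
print("head",tri(T,h,S,hs), ray(T,*h,.30))
# nut rim ellipse in side crop
crop(S,280,315,135,165,16,"pics/l3.png")
```

```text
obs head (415.22222222222223, 178.22222222222223) (298.0625, 97.5625) tip (297.0625, 140.9375)
0.302 [415.71025517 178.30111055] [299.03244238  97.21753585]
0.3 [415.33454978 178.41155396] [299.00892307  97.74178811]
0.132 [389.19147425 186.09664574] [297.11644077 139.92576871]
0.128 [388.67666731 186.24797983] [297.07329829 140.88742708]
head [ 0.54832869 -0.19904997  0.30064776] [ 0.54669117 -0.1997792   0.3       ]
```

View pics/l3.png

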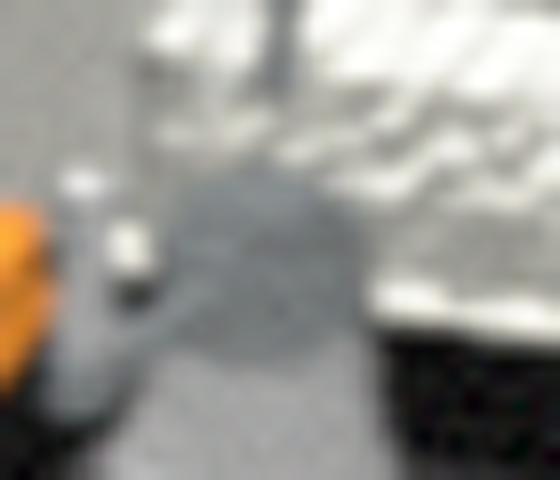

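The side view shows the shaft upright, head at (228,120) and tip at (220,467). Its tip is at z≈0.129, within 1–2 mm of the bore axis. I'm descending into the funnel.

>>> jog_arm:
  series:
    - [0, -1, -15, 0, 0, 0, 1]
    - [0, -2, -28, 0, 0, 0, 1]
    - [0, -2.5, -36, 0, 0, 0, 1]
    - [0, -3, -43, 0, 0, 0, 1]
    - [0, -3.5, -50, 0, 0, 0, 1]
    - [0, -3.5, -50, 0, 0, 0, 1]

```text
time: 15.65
position: [0.5598, -0.2009, 0.1891]
tool_rot: [-0.024, 0.024, 0.707, -0.706]
ft_force: [1.4, -0.3, -2.1]
grip_width: 0.0201
```

```bash
python3 chk.py m|head -1
```

```text
t 15.65 q [-1.016  1.177  2.304  2.081  1.812 -1.866] p [ 0.5598 -0.2009  0.1891] x [-0.001 -1.    -0.   ] y [ 0.998 -0.001  0.067] z [-0.067 -0.     0.998] F [ 1.4 -0.3 -2.1] M [ 0.03  0.83 -0.08] w 0.0201
```

View pics/m_side.png

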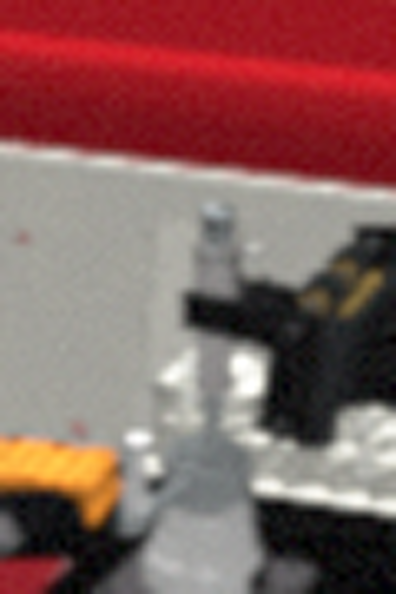

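View pics/m_top.png

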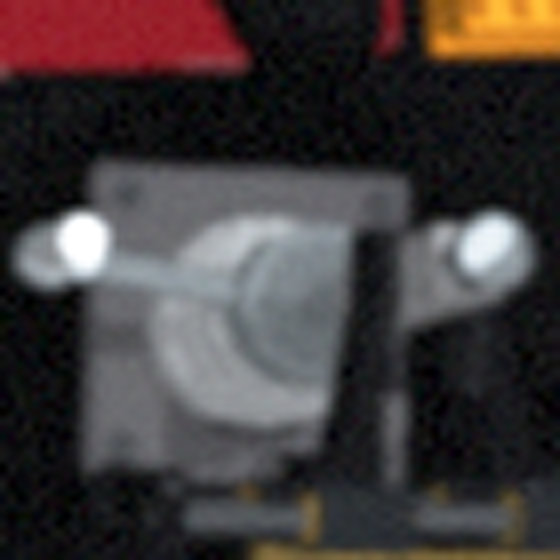

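The tip is in the funnel with almost no force. Continuing down.

>>> jog_arm:
  series:
    - [0, -0.5, -6, 0, 0, 0, 1]
    - [0, -1, -12, 0, 0, 0, 1]
    - [0, -1.2, -18, 0, 0, 0, 1]
    - [0, -1.6, -24, 0, 0, 0, 1]
    - [0, -1.6, -24, 0, 0, 0, 1]

```text
time: 16.38
position: [0.56, -0.2007, 0.1652]
tool_rot: [-0.024, 0.024, 0.707, -0.707]
ft_force: [4.8, -0.0, -0.3]
grip_width: 0.0199
```

```bash
python3 -c "
from rig import *
from h import *
st(get_obs())"
```

```text
t 16.38 q [-1.015  1.238  2.282  2.072  1.831 -1.901] p [ 0.56   -0.2007  0.1652] x [-0. -1.  0.] y [ 0.998 -0.     0.068] z [-0.068  0.     0.998] F [ 4.8 -0.  -0.3] M [0.09 0.28 0.05] w 0.0199
```

>>> jog_arm:
  series:
    - [0, 0.7, -3, 0, 0, 0, 1]
    - [0, 0.8, -6, 0, 0, 0, 1]
    - [0, 0.6, -8, 0, 0, 0, 1]
    - [0, 0.5, -10, 0, 0, 0, 1]
    - [0, 0.5, -10, 0, 0, 0, 1]

```text
time: 17.0
position: [0.5607, -0.2007, 0.158]
tool_rot: [-0.026, 0.026, 0.707, -0.706]
ft_force: [2.1, 0.2, 6.5]
grip_width: 0.0193
```

```bash
python3 chk.py n
```

```text
t 17.0 q [-1.013  1.258  2.272  2.071  1.842 -1.91 ] p [ 0.5607 -0.2007  0.158 ] x [-0.001 -1.    -0.001] y [ 0.997 -0.001  0.073] z [-0.073 -0.     0.997] F [2.1 0.2 6.5] M [ 0.06 -0.72  0.07] w 0.0193
s-0.1 [ 0.549  -0.2007  0.0569] top [380.4 187.7] [287. 305.] side [295.7 157.5] [206. 514.]
s-0.04 [ 0.5447 -0.2007  0.1167] top [387.5 187.3] [344. 302.] side [297.4 143.6] [217. 423.]
s0.05 [ 0.5381 -0.2007  0.2065] top [400.  186.6] [443. 296.] side [300.1 121.9] [234. 279.]
s0.07 [ 0.5366 -0.2007  0.2264] top [403.1 186.4] [468. 295.] side [300.7 116.9] [238. 246.]
mouth [ 0.5463 -0.2     0.102 ] top [385.4 187.2] [327. 301.] side [296.8 147.1] [213. 446.]
```

View pics/n_side.png

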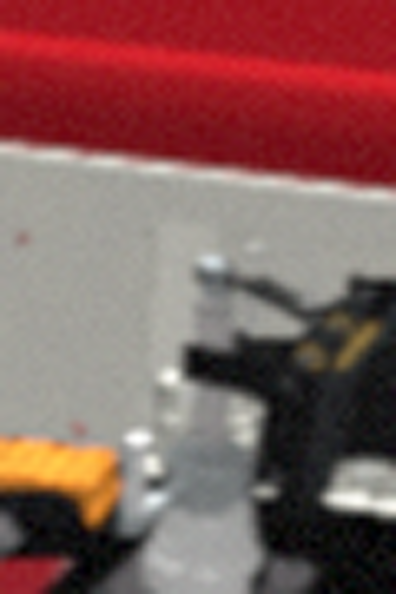

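Run:
```python
from h import *
T=np.load("top_n.npz");S=np.load("side_n.npz")
for z in(.215,.22,.225):print(z,proj(T,[.5463,-.2,z]),proj(S,[.5463,-.2,z]))
crop(S,280,315,105,165,12,"pics/n2.png");crop(T,375,415,165,205,14,"pics/n3.png")
```

```text
0.215 [400.8977285  182.65544242] [298.03133123 119.53259439]
0.22 [401.67168112 182.42792914] [298.08767245 118.27673215]
0.225 [402.45425655 182.19788107] [298.14415643 117.01768781]
```

View pics/n2.png

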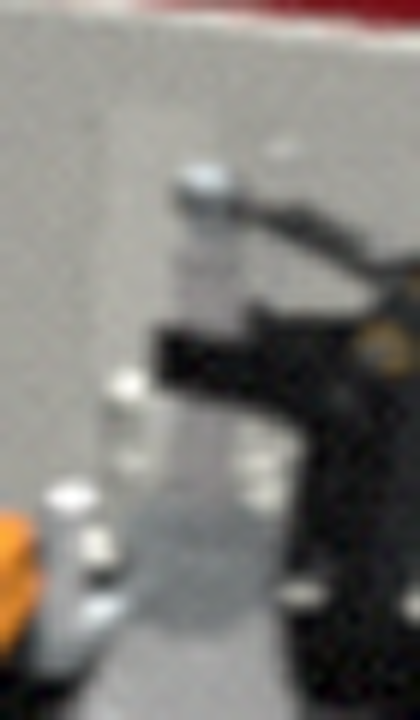

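View pics/n3.png

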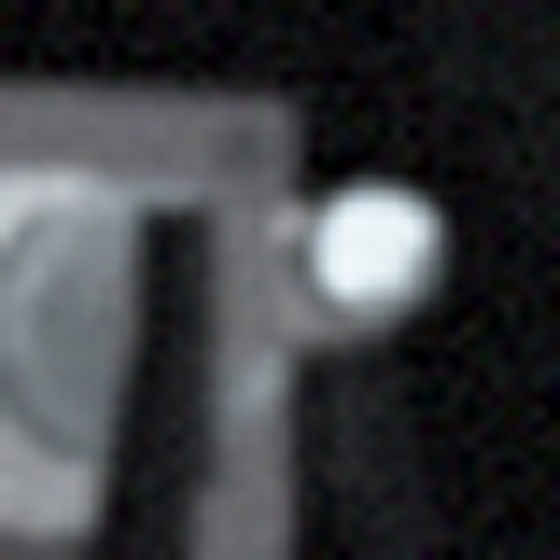

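Both views put the head top at z≈0.215–0.217, which matches fully home (0.215). I'm letting go and rising off the head.

>>> jog_arm:
  series:
    - [0, 0, -8, 0, 0, 0, 0.3]
    - [0, 0, -8, 0, 0, 0, 0]
    - [0, 0, -8, 0, 0, 0, -0.3]
    - [0, 0, -8, 0, 0, 0, -0.3]
    - [0, 0, -8, 0, 0, 0, -0.3]
    - [0, 0, -8, 0, 0, 0, -0.3]

```text
time: 17.85
position: [0.5615, -0.2007, 0.1479]
tool_rot: [-0.024, 0.024, 0.707, -0.706]
ft_force: [0.4, 0.2, -0.2]
grip_width: 0.0562
```

```bash
python3 chk.py p|head -1
python3 - <<'E'
from h import *
T=np.load("top_p.npz");S=np.load("side_p.npz")
crop(S,280,315,105,165,12,"pics/p2.png");crop(T,375,415,165,205,14,"pics/p3.png")
E
```

```text
t 17.85 q [-1.011  1.277  2.261  2.072  1.842 -1.917] p [ 0.5615 -0.2007  0.1479] x [-0.001 -1.     0.   ] y [ 0.998 -0.001  0.068] z [-0.068  0.     0.998] F [ 0.4  0.2 -0.2] M [-0.02  0.47  0.01] w 0.0562
```

View pics/p2.png

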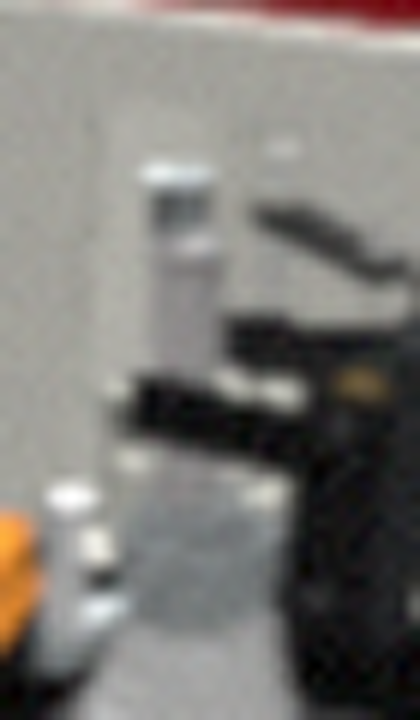

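View pics/p3.png

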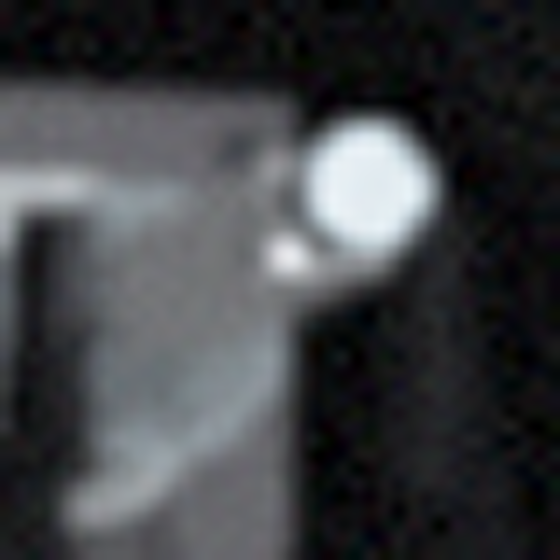

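I meant to rise but the sign took the open fingers 8 mm lower; nothing was touched (force ≈ 0). The shaft now leans slightly in the open collet. Checking its height.

Run:
```python
from h import *
T=np.load("top_p.npz");S=np.load("side_p.npz")
c=lambda X,Y,s,x0,y0:((X+.5)/s-.5+x0,(Y+.5)/s-.5+y0)
t=c(370,183,14,375,165);s=c(178,174,12,280,105)
print(t,s,tri(T,t,S,s))
for z in(.21,.215,.22):
    X=ray(T,*t,z);print(X,proj(S,X))
P=pts(T);q=P[171:184,395:407].reshape(-1,3);q=q[q[:,2]>.19];print(len(q),np.median(q,axis=0))
Q=pts(S);print(Q[117:121,292:298,2].round(3))
```

```text
(400.9642857142857, 177.60714285714286) (294.375, 119.04166666666667) [ 0.55953158 -0.19986205  0.21519011]
[ 0.5584229  -0.20217832  0.21      ] [295.13605864 120.21491812]
[ 0.55783571 -0.20041783  0.215     ] [295.19044913 119.11942581]
[ 0.55724851 -0.19865734  0.22      ] [295.24507991 118.01909374]
91 [ 0.55656192 -0.19773279  0.21455067]
[[0.135 0.125 0.123 0.12  0.119 0.113]
 [0.125 0.124 0.114 0.112 0.106 0.108]
 [0.213 0.217 0.216 0.215 0.215 0.1  ]
 [0.213 0.216 0.213 0.215 0.213 0.092]]
```

Triangulation and depth both give the head top at z=0.215, so the shaft is home and only leaning in the open bore. Next: rise clear, unflip the wrist, and come down over the handle.

Run:
```python
from rig import *
from h import *
from kin import *
o=get_obs();q=o["q"];p0=o["position"];R0=Rn.from_quat(o["tool_rot"]).as_matrix()
W=[];
for dz in(.05,.1,.15): 
    q,e=ik(p0+[0,0,dz],R0,q);print("up",dz,q.round(3),round(e,4))
    W.append(q)
ax=np.array([.5463,-.2005])
pg=np.array([.5633,-.1144]);u=(pg-ax)/np.linalg.norm(pg-ax);t=np.array([u[1],-u[0]]);print(u,t)
Rd=axes(x=[t[0],t[1],0],y=[0,0,-1])
E,e=ik(np.r_[pg,.25],Rd,np.array([-.4,.5,1.5,0,1.1,-.2]));print("above",E.round(3),e)
E2,e=ik(np.r_[pg,.1],Rd,E);print("at",E2.round(3),e)
for th in(.5,1,1.55):
    a=th-.04+.04;c=np.array([np.sin(th+.04),np.cos(th+.04)]);tt=[c[1],-c[0],0]
    print(th,ik(np.r_[ax+.088*c,.1],axes(x=tt,y=[0,0,-1]),E2)[0].round(3))
A=W[-1];N=12
for k in np.linspace(0,1,N+1):
    B=A+(E-A)*k;p,R=fk(B);print(p.round(3),R[:,1].round(2),R[:,0].round(2))
```

```text
up 0.05 [-1.01   1.15   2.308  2.091  1.803 -1.845] 0.0
up 0.1 [-1.01   1.007  2.337  2.111  1.745 -1.745] 0.0
up 0.15 [-1.01   0.849  2.346  2.128  1.667 -1.617] 0.0
[0.19370518 0.98105978] [ 0.98105978 -0.19370518]
above [-0.395  0.429  1.53  -0.     1.183 -0.2  ] 8.326672684688674e-16
at [-0.395  0.628  1.665 -0.     0.848 -0.2  ] 3.1310653605838695e-13
0.5 [-0.393  0.658  1.587 -0.     0.896  0.147]
1 [-0.42   0.698  1.489  0.     0.955  0.62 ]
1.55 [-0.476  0.725  1.421  0.     0.995  1.114]
[ 0.562 -0.201  0.298] [ 1.   -0.    0.07] [-0. -1.  0.]
[ 0.578 -0.138  0.303] [0.97 0.23 0.07] [ 0.23 -0.97 -0.03]
[ 0.582 -0.079  0.302] [0.89 0.45 0.05] [ 0.45 -0.89 -0.04]
[ 0.574 -0.027  0.293] [ 0.78  0.63 -0.02] [ 0.63 -0.77 -0.05]
[0.559 0.014 0.279] [ 0.63  0.77 -0.11] [ 0.77 -0.64 -0.07]
[0.539 0.04  0.259] [ 0.47  0.85 -0.24] [ 0.86 -0.5  -0.09]
[0.52  0.051 0.238] [ 0.31  0.87 -0.38] [ 0.92 -0.38 -0.12]
[0.505 0.047 0.218] [ 0.16  0.83 -0.53] [ 0.95 -0.28 -0.15]
[0.497 0.029 0.203] [ 0.05  0.74 -0.68] [ 0.96 -0.22 -0.17]
[0.499 0.    0.195] [-0.03  0.59 -0.81] [ 0.97 -0.19 -0.17]
[ 0.511 -0.036  0.199] [-0.06  0.41 -0.91] [ 0.97 -0.18 -0.15]
[ 0.533 -0.076  0.217] [-0.05  0.21 -0.98] [ 0.98 -0.19 -0.09]
[ 0.563 -0.114  0.25 ] [ 0.  0. -1.] [ 0.98 -0.19  0.  ]
```

Run:
```python
from rig import *
from h import *
from kin import *
o=get_obs()
E=np.array([-.395,.429,1.53,0,1.183,-.2]);A=np.array([-1.01,.849,2.346,2.128,1.667,-1.617])
Q=[];pr=None
for k in np.linspace(0,1,17)[1:]:
    B=A+(E-A)*k;B[1]-=.4*np.sin(np.pi*k)**1.0;Q.append(B);p,R=fk(B)
    if pr is not None: print(p.round(3),R[:,1].round(2),np.linalg.norm(p-pr[0]).round(3),Rn.from_matrix(pr[1].T@R).magnitude().round(3))
    pr=(p,R)
np.save("Q.npy",Q)
```

```text
Traceback (most recent call last):
AttributeError: 'float' object has no attribute 'round'
```

>>> jog_arm:
  series:
    - [0, 2, 25, 0, 0, 0, -0.3]
    - [0, 4, 60, 0, 0, 0, -0.3]
    - [0, 7, 105, 0, 0, 0, -0.3]
    - [0, 10, 150, 0, 0, 0, -0.3]
    - [0, 10, 150, 0, 0, 0, -0.3]
    - [0, 10, 150, 0, 0, 0, -0.3]

```text
time: 18.7
position: [0.5613, -0.2008, 0.2981]
tool_rot: [-0.024, 0.024, 0.707, -0.706]
ft_force: [0.5, -0.0, 0.0]
grip_width: 0.0564
```

```bash
python3 - <<'E'
from rig import *
from h import *
from kin import *
o=get_obs();st(o)
for r in rows(o,np.load("Q.npy"),-.3):print(r,end=", ")
E
python3 chk.py r|head -1
```

```text
t 18.7 q [-1.011  0.85   2.347  2.127  1.668 -1.619] p [ 0.5613 -0.2008  0.2981] x [-0.001 -1.     0.001] y [ 0.998 -0.001  0.068] z [-0.068  0.001  0.998] F [ 0.5 -0.   0. ] M [ 0.08  0.59 -0.03] w 0.0564
t 18.7 q [-1.011  0.85   2.347  2.127  1.668 -1.619] p [ 0.5613 -0.2008  0.2981] x [-0.001 -1.     0.001] y [ 0.998 -0.001  0.068] z [-0.068  0.001  0.998] F [ 0.5 -0.   0. ] M [ 0.08  0.59 -0.03] w 0.0564Traceback (most recent call last):
  File "<stdin>", line 5, in <module>
    fid = stack.enter_context(open(os.fspath(file), "rb"))
                              ~~~~^^^^^^^^^^^^^^^^^^^^^^^
FileNotFoundError: [Errno 2] No such file or directory: 'Q.npy'
```

View pics/r_side.png

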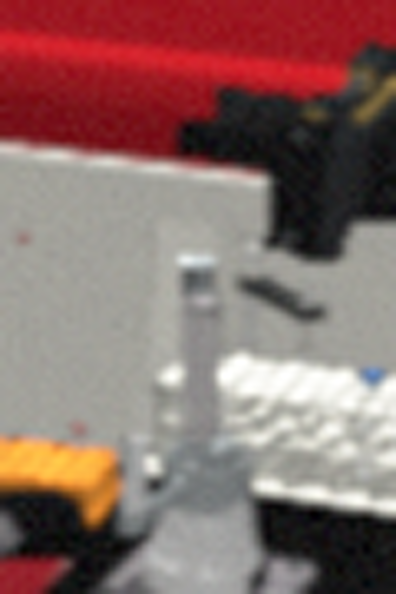

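Run:
```python
from rig import *
from h import *
from kin import *
o=get_obs()
E=np.array([-.395,.429,1.53,0,1.183,-.2]);A=np.array([-1.01,.849,2.346,2.128,1.667,-1.617])
Q=[];pr=fk(A)
for k in np.linspace(0,1,18)[1:]:
    B=A+(E-A)*k;B[1]-=.4*np.sin(np.pi*k);Q.append(B);p,R=fk(B)
    print(p.round(3),R[:,1].round(2),round(float(np.linalg.norm(p-pr[0])),3),round(float(Rn.from_matrix(pr[1].T@R).magnitude()),3));pr=(p,R)
np.save("Q.npy",Q)
for r in rows(o,Q,-.3):print(r,end=", ")
```

```text
[ 0.573 -0.154  0.335] [0.98 0.17 0.11] 0.061 0.179
[ 0.576 -0.106  0.366] [0.94 0.33 0.11] 0.057 0.175
[ 0.572 -0.06   0.388] [0.87 0.48 0.08] 0.051 0.169
[ 0.563 -0.02   0.401] [0.8  0.6  0.01] 0.044 0.164
[0.551 0.013 0.406] [ 0.72  0.69 -0.08] 0.036 0.158
[0.537 0.038 0.405] [ 0.63  0.75 -0.18] 0.028 0.152
[0.525 0.054 0.399] [ 0.55  0.78 -0.3 ] 0.021 0.147
[0.513 0.06  0.389] [ 0.48  0.77 -0.42] 0.017 0.143
[0.505 0.059 0.376] [ 0.41  0.74 -0.53] 0.015 0.139
[0.5   0.05  0.361] [ 0.34  0.69 -0.64] 0.018 0.136
[0.498 0.035 0.346] [ 0.28  0.62 -0.73] 0.022 0.133
[0.499 0.015 0.329] [ 0.22  0.54 -0.82] 0.026 0.131
[ 0.505 -0.008  0.313] [ 0.16  0.44 -0.88] 0.029 0.129
[ 0.514 -0.034  0.296] [ 0.11  0.34 -0.93] 0.032 0.127
[ 0.526 -0.061  0.279] [ 0.06  0.23 -0.97] 0.034 0.124
[ 0.543 -0.088  0.263] [ 0.03  0.12 -0.99] 0.035 0.122
[ 0.563 -0.115  0.25 ] [-0.  0. -1.] 0.036 0.12
[-48, 14, 38, 0.04, -0.03, 0.17, -0.3], [-95, 19, 68, 0.06, -0.08, 0.34, -0.3], [-141, 16, 90, 0.05, -0.13, 0.5, -0.3], [-181, 8, 104, 0.02, -0.19, 0.65, -0.3], [-214, -3, 110, -0.04, -0.25, 0.78, -0.3], [-239, -17, 109, -0.11, -0.32, 0.9, -0.3], [-255, -30, 104, -0.2, -0.39, 1.0, -0.3], [-262, -42, 95, -0.3, -0.46, 1.08, -0.3], [-260, -51, 82, -0.41, -0.52, 1.13, -0.3], [-251, -58, 68, -0.53, -0.58, 1.18, -0.3], [-236, -61, 53, -0.66, -0.65, 1.2, -0.3], [-216, -60, 36, -0.78, -0.7, 1.22, -0.3], [-193, -56, 19, -0.9, -0.76, 1.22, -0.3], [-167, -48, 2, -1.03, -0.82, 1.2, -0.3], [-140, -36, -16, -1.14, -0.89, 1.18, -0.3], [-113, -21, -32, -1.25, -0.96, 1.15, -0.3], [-86, -2, -47, -1.35, -1.04, 1.11, -0.3],
```

>>> jog_arm:
  series:
    - [-48, 14, 38, 0.04, -0.03, 0.17, -0.3]
    - [-95, 19, 68, 0.06, -0.08, 0.34, -0.3]
    - [-141, 16, 90, 0.05, -0.13, 0.5, -0.3]
    - [-181, 8, 104, 0.02, -0.19, 0.65, -0.3]
    - [-214, -3, 110, -0.04, -0.25, 0.78, -0.3]
    - [-239, -17, 109, -0.11, -0.32, 0.9, -0.3]
    - [-255, -30, 104, -0.2, -0.39, 1.0, -0.3]
    - [-262, -42, 95, -0.3, -0.46, 1.08, -0.3]
    - [-260, -51, 82, -0.41, -0.52, 1.13, -0.3]
    - [-251, -58, 68, -0.53, -0.58, 1.18, -0.3]
    - [-236, -61, 53, -0.66, -0.65, 1.2, -0.3]
    - [-216, -60, 36, -0.78, -0.7, 1.22, -0.3]
    - [-193, -56, 19, -0.9, -0.76, 1.22, -0.3]
    - [-167, -48, 2, -1.03, -0.82, 1.2, -0.3]
    - [-140, -36, -16, -1.14, -0.89, 1.18, -0.3]
    - [-113, -21, -32, -1.25, -0.96, 1.15, -0.3]
    - [-86, -2, -47, -1.35, -1.04, 1.11, -0.3]
    - [-86, -2, -47, -1.35, -1.04, 1.11, -0.3]
    - [-86, -2, -47, -1.35, -1.04, 1.11, -0.3]

```text
time: 21.18
position: [0.5614, -0.114, 0.2495]
tool_rot: [-0.704, 0.07, -0.066, 0.704]
ft_force: [-0.0, 0.0, 0.2]
grip_width: 0.0566
```

Run:
```python
from rig import *
from h import *
o=get_obs();st(o)
T=camera("top");S=camera("side");crop(T,330,430,140,220,6,"pics/s_top.png");crop(S,260,330,80,170,6.5,"pics/s_side.png")
np.savez("top_s.npz",**T);np.savez("side_s.npz",**S)
u=np.array([.1937,.981]);t=np.array([.981,-.1937]);R=axes(x=[t[0],t[1],0],y=[0,0,-1])
go(o,[.5633,-.1144,.16],R);go(o,[.5633,-.1144,.102],R)
print(proj(T,[.5633,-.1144,.135]),proj(S,[.5633,-.1144,.135]))
```

```text
t 21.18 q [-3.950e-01  4.280e-01  1.531e+00 -1.000e-03  1.186e+00 -2.020e-01] p [ 0.5614 -0.114   0.2495] x [ 0.982 -0.191 -0.005] y [-0.005  0.    -1.   ] z [ 0.191  0.982 -0.   ] F [-0.   0.   0.2] M [-0.   -0.11 -0.03] w 0.0566
 shift [ 2.4 89.5  0. ] rot [ 0.0004  0.0025 -0.0045] ang 0.005
 shift [  2.6 147.5   0. ] rot [ 0.0004  0.0025 -0.0045] ang 0.005
[354.81900554 179.01111659] [285.76888059 146.06870959]
```

View pics/s_top.png

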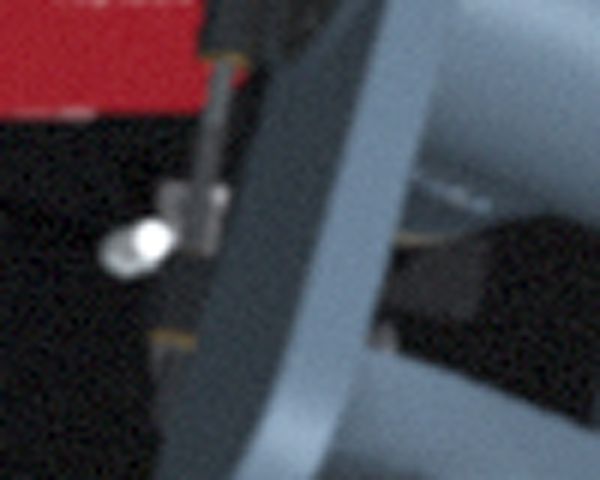

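View pics/s_side.png

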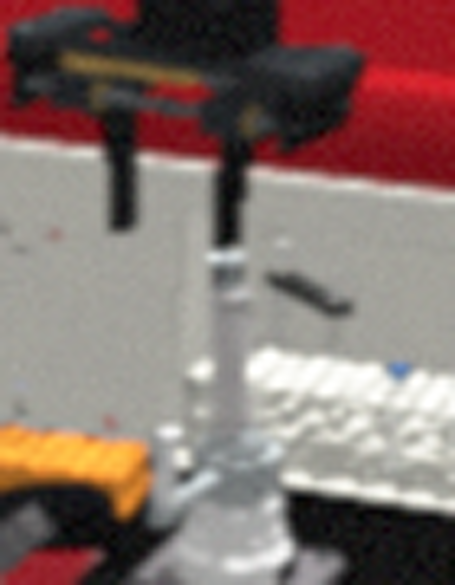

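>>> jog_arm:
  series:
    - [2, 50, 0, 0, 0, -0.004, -0.3]
    - [2, 95, 0, 0, 0, -0.004, -0.3]
    - [2, 125, 0, 0, 0, -0.004, -0.3]
    - [2, 144, 0, 0, 0, -0.004, -0.1]
    - [2, 144, 0, 0, 0, -0.004, 0.2]
    - [2, 144, 0, 0, 0, -0.004, 0.5]
    - [2, 144, 0, 0, 0, -0.004, 0.5]
    - [2, 144, 0, 0, 0, -0.004, 0.5]
  grip_force: 8

```text
time: 22.28
position: [0.5649, -0.1157, 0.1081]
tool_rot: [0.705, -0.066, 0.07, -0.703]
ft_force: [-0.7, -0.8, 1.3]
grip_width: 0.0231
```

```bash
cat > arc.py <<'E'
from rig import *
from h import *
import sys
o=get_obs();st(o)
ax=np.array([.5463,-.2005]);R0=Rn.from_quat(o["tool_rot"]).as_matrix();p=o["position"]
r=p[:2]-ax;a0=np.arctan2(r[0],r[1]);print("radius",np.linalg.norm(r).round(4),"angle",a0.round(3),"nut~",(a0-.04).round(3))
for a in map(float,sys.argv[1:]):
    c=np.array([np.sin(a),np.cos(a)]);q=np.r_[ax+.088*c,.1065]
    R=axes(x=[c[1],-c[0],0],y=[0,0,-1]);d=R0.T@(q-p)*1000;w=Rn.from_matrix(R0.T@R).as_rotvec();print(a,(d.round(1).tolist()+w.round(3).tolist()))
E
python3 arc.py .3 .45 .6 .75 .9 1.05 1.2 1.3
python3 - <<'E'
from rig import *
from h import *
S=camera("side");crop(S,260,330,80,170,6.5,"pics/t_side.png")
E
```

```text
t 22.27 q [-0.395  0.616  1.66  -0.002  0.86  -0.2  ] p [ 0.5649 -0.1157  0.1081] x [ 0.981 -0.192  0.006] y [ 0.005 -0.004 -1.   ] z [ 0.192  0.981 -0.003] F [-0.7 -0.8  1.3] M [-0.02 -0.06 -0.  ] w 0.0231
radius 0.0868 angle 0.216 nut~ 0.176
0.3 [7.4, 1.6, 0.7, 0.003, 0.107, 0.006]
0.45 [20.4, 1.7, -1.7, 0.002, 0.257, 0.006]
0.6 [32.8, 1.8, -6.0, 0.002, 0.407, 0.006]
0.75 [44.5, 1.9, -12.1, 0.001, 0.557, 0.006]
0.9 [55.1, 2.0, -19.9, 0.001, 0.707, 0.007]
1.05 [64.5, 2.1, -29.2, 0.0, 0.857, 0.007]
1.2 [72.4, 2.1, -39.8, -0.0, 1.007, 0.007]
1.3 [76.7, 2.2, -47.4, -0.0, 1.107, 0.007]
```

View pics/t_side.png

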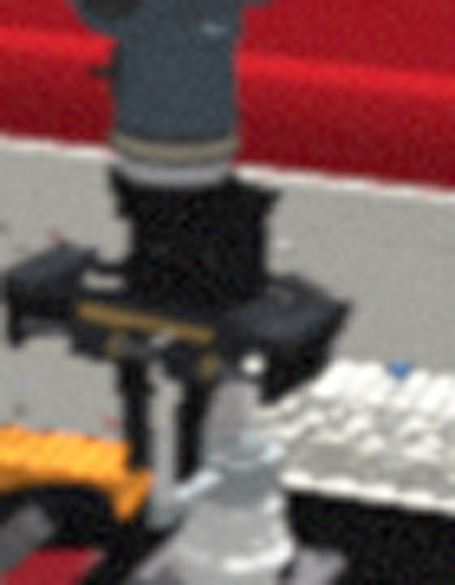

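The side view shows the peg between the fingers and the shaft clear. Turning clockwise along the arc.

>>> jog_arm:
  series:
    - [7.4, 0, 0.7, 0, 0.107, 0, 0.5]
    - [20.4, 0, -1.7, 0, 0.257, 0, 0.5]
    - [32.8, 0, -6, 0, 0.407, 0, 0.5]
    - [44.5, 0, -12, 0, 0.557, 0, 0.5]
    - [55, 0, -20, 0, 0.707, 0, 0.5]
    - [64.5, 0, -29, 0, 0.857, 0, 0.5]
    - [72.4, 0, -40, 0, 1.007, 0, 0.5]
    - [72.4, 0, -40, 0, 1.007, 0, 0.5]

```text
time: 23.32
position: [0.6281, -0.1692, 0.1075]
tool_rot: [0.584, -0.397, 0.401, -0.584]
ft_force: [-0.6, -0.2, -0.3]
grip_width: 0.0216
```

```bash
python3 arc.py 1.25 1.3 1.35 1.4 1.45 1.5 1.55 1.6 1.65; python3 look.py u 340,430,140,215,6 255,325,80,170,6.5
```

```text
t 23.32 q [-0.434  0.696  1.463 -0.002  0.977  0.766] p [ 0.6281 -0.1692  0.1075] x [ 0.364 -0.931  0.005] y [ 0.004 -0.004 -1.   ] z [0.931 0.364 0.002] F [-0.6 -0.2 -0.3] M [ 0.02  0.03 -0.01] w 0.0216
radius 0.0876 angle 1.205 nut~ 1.165
1.25 [4.0, 1.1, 0.2, -0.002, 0.052, 0.005]
1.3 [8.3, 1.1, -0.1, -0.002, 0.102, 0.005]
1.35 [12.7, 1.1, -0.6, -0.003, 0.152, 0.005]
1.4 [17.0, 1.1, -1.4, -0.003, 0.202, 0.005]
1.45 [21.3, 1.1, -2.4, -0.003, 0.252, 0.005]
1.5 [25.6, 1.2, -3.6, -0.003, 0.302, 0.005]
1.55 [29.7, 1.2, -5.0, -0.003, 0.352, 0.004]
1.6 [33.8, 1.2, -6.6, -0.003, 0.402, 0.004]
1.65 [37.8, 1.2, -8.5, -0.003, 0.452, 0.004]
t 23.32 q [-0.434  0.696  1.463 -0.002  0.977  0.766] p [ 0.6281 -0.1692  0.1075] x [ 0.364 -0.931  0.005] y [ 0.004 -0.004 -1.   ] z [0.931 0.364 0.002] F [-0.6 -0.2 -0.3] M [ 0.02  0.03 -0.01] w 0.0216Traceback (most recent call last):
  File "look.py", line 6, in <module>
    b=[int(x) for x in b.split(",")]
       ~~~^^^
ValueError: invalid literal for int() with base 10: '6.5'
```

View pics/u_top.png

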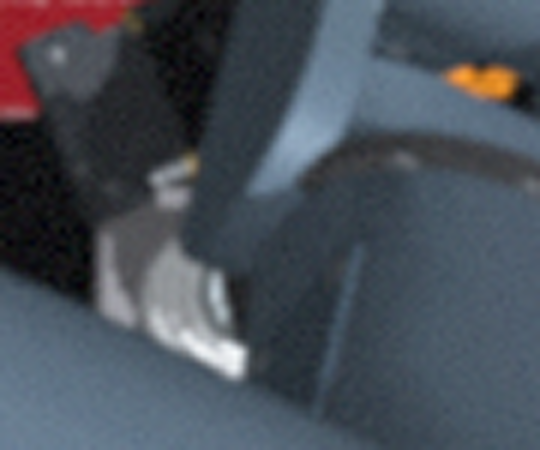

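Run:
```python
from rig import *
from h import *
S=camera("side");crop(S,255,325,80,170,6.5,"pics/u_side.png")
```

```text
(no output)
```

View pics/u_side.png

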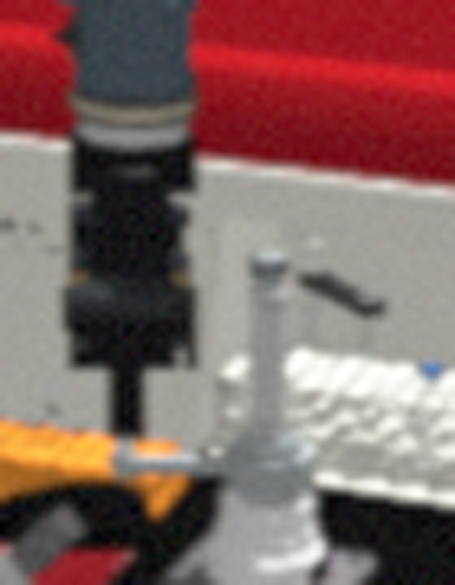

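The handle has gone round to the far side and the jaws have straightened the shaft (head at (268,258)). Continuing to the stop.

>>> jog_arm:
  series:
    - [8.3, 0, 0, 0, 0.1, 0, 0.5]
    - [12.7, 0, -0.6, 0, 0.15, 0, 0.5]
    - [17, 0, -1.4, 0, 0.2, 0, 0.5]
    - [21.3, 0, -2.4, 0, 0.25, 0, 0.5]
    - [25.6, 0, -3.6, 0, 0.3, 0, 0.5]
    - [25.6, 0, -3.6, 0, 0.3, 0, 0.5]

```text
time: 24.18
position: [0.6332, -0.1931, 0.1075]
tool_rot: [0.518, -0.48, 0.483, -0.518]
ft_force: [-0.3, 0.9, 0.1]
grip_width: 0.0218
```

```bash
python3 arc.py 1.52 1.54 1.56 1.58 1.6 1.62 1.64 1.66
```

```text
t 24.18 q [-4.640e-01  7.100e-01  1.430e+00 -1.000e-03  9.980e-01  1.035e+00] p [ 0.6332 -0.1931  0.1075] x [ 0.073 -0.997  0.003] y [ 0.003 -0.003 -1.   ] z [0.997 0.073 0.002] F [-0.3  0.9  0.1] M [0.25 0.02 0.  ] w 0.0218
radius 0.0872 angle 1.485 nut~ 1.445
1.52 [3.0, 1.1, 0.7, -0.002, 0.022, 0.003]
1.54 [4.8, 1.1, 0.7, -0.002, 0.042, 0.003]
1.56 [6.5, 1.1, 0.6, -0.002, 0.062, 0.003]
1.58 [8.3, 1.1, 0.5, -0.002, 0.082, 0.003]
1.6 [10.1, 1.1, 0.3, -0.002, 0.102, 0.003]
1.62 [11.8, 1.1, 0.1, -0.002, 0.122, 0.003]
1.64 [13.5, 1.1, -0.1, -0.003, 0.142, 0.003]
1.66 [15.3, 1.1, -0.4, -0.003, 0.162, 0.003]
```

>>> jog_arm:
  series:
    - [3, 0, 0.5, 0, 0.02, 0, 0.5]
    - [6.5, 0, 0.5, 0, 0.06, 0, 0.5]
    - [9, 0, 0.5, 0, 0.09, 0, 0.5]
    - [9, 0, 0.5, 0, 0.09, 0, 0.5]

```text
time: 24.68
position: [0.6343, -0.202, 0.1075]
tool_rot: [0.495, -0.504, 0.506, -0.495]
ft_force: [-2.8, 4.0, -0.0]
grip_width: 0.0219
```

```bash
python3 arc.py 1.6 1.65
```

```text
t 24.68 q [-4.760e-01  7.140e-01  1.419e+00 -1.000e-03  1.005e+00  1.115e+00] p [ 0.6343 -0.202   0.1075] x [-0.02  -1.     0.002] y [ 0.002 -0.002 -1.   ] z [ 1.    -0.02   0.002] F [-2.8  4.  -0. ] M [0.79 0.34 0.07] w 0.0219
radius 0.088 angle 1.588 nut~ 1.548
1.6 [1.0, 1.0, -0.0, -0.002, 0.009, 0.002]
1.65 [5.4, 1.0, -0.2, -0.002, 0.059, 0.002]
```

>>> jog_arm:
  series:
    - [1.5, 0, 0, 0, 0.01, 0, 0.5]
    - [3, 0, 0, 0, 0.03, 0, 0.5]
    - [3, 0, 0, 0, 0.03, 0, 0.5]

```text
time: 25.05
position: [0.634, -0.2022, 0.1074]
tool_rot: [-0.486, 0.513, -0.512, 0.488]
ft_force: [-2.3, 9.7, 1.4]
grip_width: 0.0223
```

```bash
python3 arc.py 1.65
```

```text
t 25.05 q [-0.478  0.715  1.418  0.003  1.009  1.141] p [ 0.634  -0.2022  0.1074] x [-0.05  -0.999 -0.003] y [ 0.001  0.003 -1.   ] z [ 0.999 -0.05   0.001] F [-2.3  9.7  1.4] M [ 1.8   0.28 -0.  ] w 0.0223
radius 0.0877 angle 1.59 nut~ 1.55
1.65 [5.3, 0.9, 0.3, -0.001, 0.029, -0.003]
```

The handle no longer moves (0.2 mm for 3 mm commanded) while the force rose from 4 to 9.7 N: that is the stop. One firmer push to be sure, then open and lift away.

>>> jog_arm:
  series:
    - [2.5, 0, 0, 0, 0, 0, 0.5]
    - [2.5, 0, 0, 0, 0, 0, 0.5]
    - [2.5, 0, 0, 0, 0, 0, 0.5]

```text
time: 25.42
position: [0.6339, -0.2024, 0.1074]
tool_rot: [-0.486, 0.514, -0.511, 0.489]
ft_force: [0.1, 14.4, 3.2]
grip_width: 0.022
```

```bash
python3 arc.py
```

```text
t 25.43 q [-0.479  0.715  1.417  0.007  1.011  1.138] p [ 0.6339 -0.2024  0.1074] x [-0.05  -0.999 -0.006] y [ 0.001  0.006 -1.   ] z [ 0.999 -0.05   0.001] F [ 0.1 14.4  3.2] M [2.58 0.14 0.  ] w 0.022
radius 0.0876 angle 1.592 nut~ 1.552
```

>>> jog_arm:
  series:
    - [-3, 0, 0, 0, 0, 0, 0.3]
    - [-5, 0, 0, 0, 0, 0, 0]
    - [-5, 0, 0, 0, 0, 0, -0.2]
    - [-5, 0, 0, 0, 0, 0, -0.2]
    - [-5, -30, 0, 0, 0, 0, -0.2]
    - [-5, -80, 0, 0, 0, 0, -0.2]
    - [-5, -140, 0, 0, 0, 0, -0.2]
    - [-5, -200, 0, 0, 0, 0, -0.2]
    - [-5, -200, 0, 0, 0, 0, -0.2]

```text
time: 26.55
position: [0.6375, -0.2046, 0.3151]
tool_rot: [0.486, -0.505, 0.519, -0.489]
ft_force: [0.4, -0.1, 0.8]
grip_width: 0.0524
```

```bash
python3 look.py v 340,430,140,215,6 255,325,80,170,6
```

```text
t 26.55 q [-0.476  0.502  1.213 -0.002  1.407  1.144] p [ 0.6375 -0.2046  0.3151] x [-0.049 -0.999  0.01 ] y [ 0.017 -0.011 -1.   ] z [ 0.999 -0.049  0.017] F [ 0.4 -0.1  0.8] M [ 0.07 -0.02  0.01] w 0.0524
```

View pics/v_side.png

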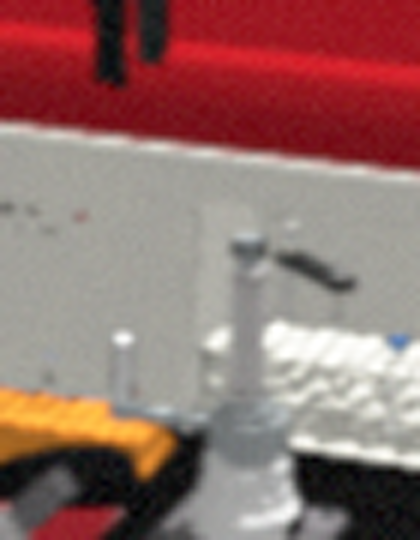

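The peg stands free on the far side at (123,338) and the shaft is upright. I'll move the arm aside for a clear check from the top.

>>> jog_arm:
  series:
    - [-60, -30, -20, 0, 0, 0, -0.2]
    - [-120, -60, -60, 0, 0, 0, -0.2]
    - [-180, -60, -100, 0, 0, 0, -0.2]
    - [-240, -60, -100, 0, 0, 0, -0.2]
    - [-300, -60, -100, 0, 0, 0, -0.2]
    - [-350, -60, -100, 0, 0, 0, -0.2]
    - [-350, -60, -100, 0, 0, 0, -0.2]
    - [-350, -60, -100, 0, 0, 0, -0.2]

```text
time: 27.65
position: [0.5506, 0.1523, 0.3643]
tool_rot: [0.489, -0.511, 0.513, -0.487]
ft_force: [-0.3, -1.2, -0.2]
grip_width: 0.0525
```

```bash
python3 look.py w 340,430,140,215,6 255,325,80,170,6
python3 - <<'E'
from h import *
T=np.load("top_w.npz");S=np.load("side_w.npz")
cv2.imwrite("pics/w_full.png",T["img"][:,:,::-1]);cv2.imwrite("pics/w_fulls.png",S["img"][:,:,::-1])
for nm,P in(("head",[.5463,-.2,.215]),("peg1.5",[.5463+.088*np.sin(1.54),-.2005+.088*np.cos(1.54),.135])):
    u=proj(T,P);v=proj(S,P);print(nm,((u-[340,140]+.5)*6-.5).round(),((v-[255,80]+.5)*6-.5).round())
E
```

```text
t 27.65 q [ 0.077  0.323  1.373 -0.005  1.446  1.695] p [0.5506 0.1523 0.3643] x [-0.047 -0.999  0.005] y [-0.    -0.005 -1.   ] z [ 0.999 -0.047  0.   ] F [-0.3 -1.2 -0.2] M [-0.02  0.01 -0.03] w 0.0525
head [368. 258.] [261. 240.]
peg1.5 [290.  67.] [127. 340.]
```

View pics/w_top.png

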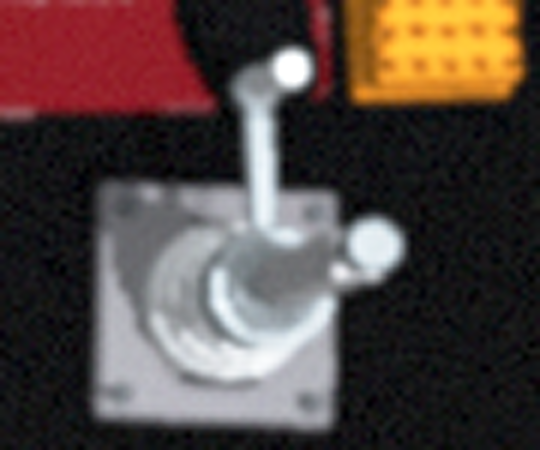

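View pics/w_side.png

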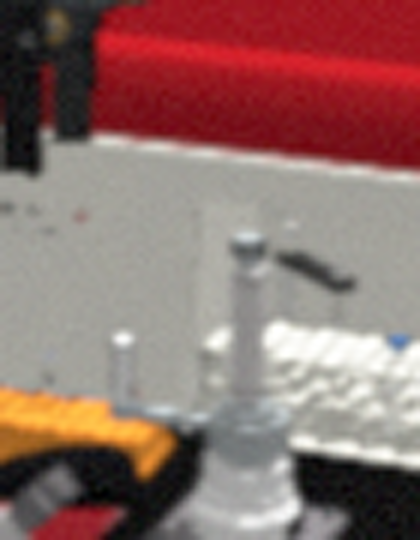

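View pics/w_full.png

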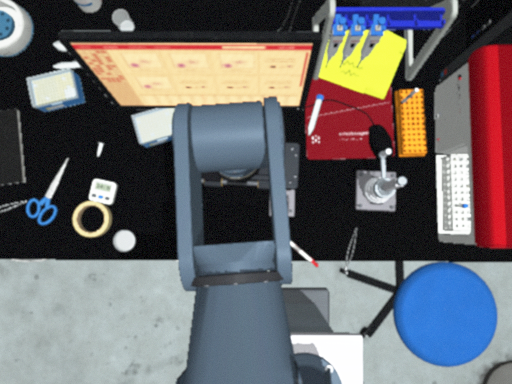

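View pics/w_fulls.png

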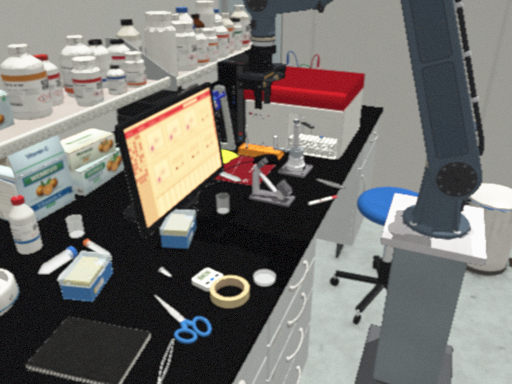

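Run:
```python
from h import *
T=np.load("top_w.npz");S=np.load("side_w.npz")
c=lambda X,Y,s,x0,y0:((X+.5)/s-.5+x0,(Y+.5)/s-.5+y0)
crop(S,280,315,105,165,12,"pics/x_s.png");crop(T,375,415,165,205,14,"pics/x_t.png")
im=T["img"].astype(int);m=np.zeros((384,512),np.uint8);m[172:190,395:410]=(im[172:190,395:410].min(2)>170)
k=max(cv2.findContours(m,0,1)[0],key=cv2.contourArea);t=cv2.minEnclosingCircle(k);print(t)
for z in(.213,.215,.217):
    X=ray(T,*t[0],z);print(X,proj(S,X))
P=pts(T);q=P[172:190,395:410].reshape(-1,3);q=q[q[:,2]>.2];print(len(q),np.median(q,axis=0),q[:,2].std())
```

```text
((400.5, 182.5), 6.041623115539551)
[ 0.54686143 -0.19980711  0.213     ] [297.85312373 120.03026775]
[ 0.54665137 -0.19910583  0.215     ] [297.87137625 119.58966129]
[ 0.54644131 -0.19840454  0.217     ] [297.88966084 119.14828047]
75 [ 0.55194827 -0.20027669  0.2154989 ] 0.10350597726851929
```

View pics/x_s.png

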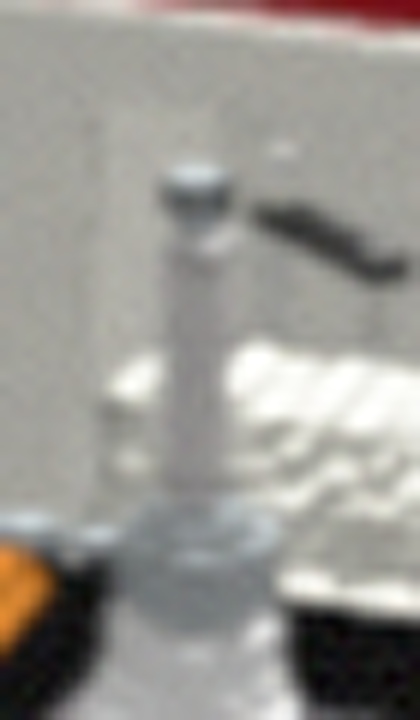

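View pics/x_t.png

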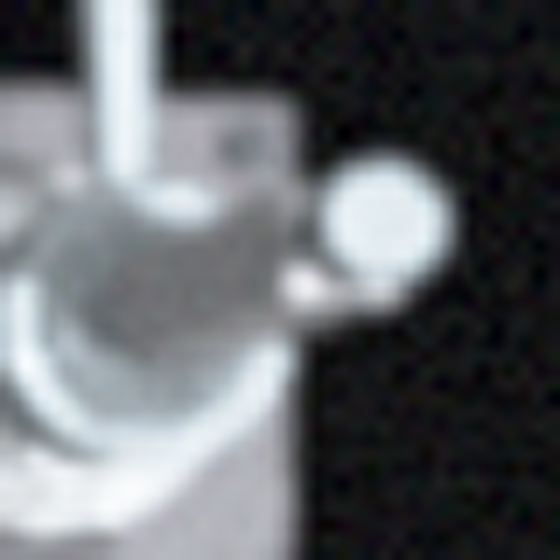

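```bash
python3 -c "
from rig import *
print(hand_in())"
```

```text
the job is handed in; nothing more can be done
None
```

The mixing shaft is fitted in the collet and the nut is turned to its stop. I handed the job in at about 28 s of the 72 s allowed.

**What I did**
- I picked the shaft off the worktop, laid it in the cradle with the shank end down, and opened the fingers fully clear of it.
- I took it again with the pads deeper on the body, stood it upright and lowered it into the collet.
- I let go and turned the nut clockwise by the crank handle.

**Last checks**
- **Shaft fully home:** the head top measured z ≈ 0.2155 m by depth, against 0.215 m when fully home. Both views agreed.
- **Nut at the stop:** the handle moved only about 0.4 mm in all while the push rose from 4 to 14 N. In the top view the handle lies within 1 mm of where it should be at 1.5 rad.
- **Other objects:** in the last pictures the beaker, pen and petri dish look unmoved. The arm stands clear and the force reading was about 1 N, within its scatter.

**What did not go cleanly**
- **Lean:** the clamped shaft leans about 2° away from the robot, with the head about 5 mm off the axis. I left it rather than loosen the nut.
- **Joint 6:** on the first approach to the cradle it read 2.854 rad against the stated 2.85 limit. I then turned the wrist over to work in its other position. I don't know whether that reading counts as passing the range.
- **Wrong-way move:** one move after releasing the shaft went 8 mm down instead of up because of a sign error. It touched nothing.

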